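# Weigh out the ink tins by hand and close up the rack

### The job

Sort the ink tins that stand on the cork mat by how much is left in them: lift each one to feel its weight, stand those of 450 g or more upright in the long aluminium rack with the full tin, and the lighter ones upright on the plywood board. When all are sorted, slide the rack's bookend up, gently, until you feel it touch the nearest tin, and leave it there. The tins are thin: do not squeeze them hard or ram them, and leave everything else on the bench where it is.

Things in the scene. Friction and masses are not known exactly. Their poses are not given: they have to be found in the camera images.
- tin_1: upright aluminium ink tin with a black cap: cylinder 50 mm diameter, 72 mm tall to the shoulder, cap 38 mm diameter, 90 mm tall in all; on the mat at the start, absent in some starts. Heavy bottom, stable. Origin: centre of its underside, z up. All five look alike; each weighs 130 to 790 g, unknown, new in every start. Take the cylinder from above; it dents above 60 N per finger.
- tin_2: upright aluminium ink tin with a black cap: cylinder 50 mm diameter, 72 mm tall to the shoulder, cap 38 mm diameter, 90 mm tall in all; on the mat at the start, absent in some starts. Heavy bottom, stable. Origin: centre of its underside, z up. All five look alike; each weighs 130 to 790 g, unknown, new in every start. Take the cylinder from above; it dents above 60 N per finger.
- tin_3: upright aluminium ink tin with a black cap: cylinder 50 mm diameter, 72 mm tall to the shoulder, cap 38 mm diameter, 90 mm tall in all; on the mat at the start, absent in some starts. Heavy bottom, stable. Origin: centre of its underside, z up. All five look alike; each weighs 130 to 790 g, unknown, new in every start. Take the cylinder from above; it dents above 60 N per finger.
- tin_4: upright aluminium ink tin with a black cap: cylinder 50 mm diameter, 72 mm tall to the shoulder, cap 38 mm diameter, 90 mm tall in all; on the mat at the start, absent in some starts. Heavy bottom, stable. Origin: centre of its underside, z up. All five look alike; each weighs 130 to 790 g, unknown, new in every start. Take the cylinder from above; it dents above 60 N per finger.
- tin_5: upright aluminium ink tin with a black cap: cylinder 50 mm diameter, 72 mm tall to the shoulder, cap 38 mm diameter, 90 mm tall in all; on the mat at the start, absent in some starts. Heavy bottom, stable. Origin: centre of its underside, z up. All five look alike; each weighs 130 to 790 g, unknown, new in every start. Take the cylinder from above; it dents above 60 N per finger.
- full_tin: reference tin of the same shape as the others, about 700 g; it stands upright in the rack near the fixed end plate and stays in the rack. Origin: centre of its underside.
- mat: cork mat 230 x 290 x 4 mm, fixed, on which the tins stand at the start; on the left or the right of the bench. Origin: centre of its underside.
- board: flat plywood board without rim, fixed, for the light tins: 210 mm (its x) by 260 mm (its y), top face 6 mm above the bench. Left or right of the bench, the mat on the other side. Origin: centre of its underside.
- rack: long aluminium rack, fixed, for the full tins: a flat base 90 mm (its x) by 430 mm (its y), top face 5 mm above the bench, no lips along its sides, a fixed end plate 100 mm tall and 6 mm thick at its +y end and a sliding bookend towards its -y end; room for six tins in one row. It stands beyond mat and board, its y axis roughly along world y. Origin: centre of its underside.
- bookend (a joint): bookend of the rack: dark steel plate 70 mm wide, 6 mm thick, standing across the base, top 102 mm above the bench. Slides to the rack's +y, towards the full tin, with about 1 N friction and stays where left; value: travel in m from its back stop, 0 to 0.36, start 0 to 0.015. Push it from behind with closed fingers; a tin in its way is felt as a further 2 to 4 N.
- bookend_face (a point): foot of the bookend's front face (facing rack +y), mid-width, at the top of the rack's base (5 mm); axes as the rack's. At joint 0 it lies 187 mm to the -y side of the rack's centre. The plate reaches 6 mm behind it, its low foot 21 mm. A tin touching the plate has its axis 25 mm in front (+y) of this point.
- card_block: white block of cards, 50 x 40 x 30 mm, lying among the tins on the mat; leave alone. Origin: centre of its underside.
- foil_roll: roll of gold foil standing on end, 44 mm diameter, 79 mm tall, between mat and board; leave alone. Origin: centre of its underside.
- brush: flat brush 170 mm long lying beyond the rack; leave alone.
- mug: white mug 80 mm wide, 90 mm tall, on the far right of the bench; leave alone. Origin: centre of its underside.
- swatch_pack: flat cardboard pack 90 x 60 x 25 mm beyond the rack; leave alone. Origin: centre of its underside.
- solvent: amber bottle 60 mm diameter, 120 mm tall, at the right edge; leave alone. Origin: centre of its underside.

How it is judged:
By the outcome, as a careful person would: the job done as asked, in the order asked, and still so for the second after the job is handed in, with the robot touching nothing.
Of tin_1, tin_2, tin_3, tin_4, tin_5 only 3 to 5 are there at a start; the rules pass over those that are not, and their reading is None.
At some moment in a run one of tin_1, tin_2, tin_3, tin_4, tin_5 may be knocked a few centimetres aside while the robot is not near it.
It also fails if it takes over 210 s, if anything falls off the work surface, if the arm or the gripper's body presses on something with over 40 N, if the wrist force passes 120 N, or if a joint passes its speed limit or range.

### The arm

A 7-joint arm with a two-finger parallel gripper is mounted at the origin on the work surface. World frame = base frame: x ahead of the robot, y to its left, z up, the work surface at z = 0. Lengths are in mm, angles in degrees, forces in N, time in s.
With the tool pointing down it reaches from about 400 to 900 mm from the base axis. Payload 5.6 kg.
Tool frame: the origin (TCP) lies between the finger pads; the fingertips stand 14 mm ahead of it and the grasp point (between the pads) lies 5 mm behind it; z points along the fingers, y is the line along which they close (so a half turn about z gives the same grasp; the last joint's range is limited). The gripper opens to 92 mm and grips with 3 to 60 N. Pads are 20 mm wide; open, the fingers measure 128 mm over their backs; the gripper's body (75 mm by 189 mm) begins 69 mm behind the grasp point.
Start: joints at [74.026, 26.786, -0.665, 91.828, 0.344, 61.387, -3.226], TCP at [151.811, -632.03, 228.592] pointing down, gripper open.
Joint ranges: [-144.91, 144.91], [-17.63, 115.5], [-89.93, 88.59], [15.96, 139.68], [-74.01, 254.01], [8.47, 105.57], [-167.45, 167.45]. Speed limits (degrees/s): [147.25, 147.25, 180, 180, 180, 180, 180].

### API

Orientations are given as a 3x3 rotation matrix whose columns are the frame's x, y, z axes.
In Python, from rig import * gives the robot as it stands. The module is installed in compiled form; this text tells all that it offers.
- The arm moves only by the shell command python3 -m handwheel 'ROWS' [FORCE]. ROWS is JSON, a list of rows, each a list of 7 numbers: the shift along the world's x, y, z in mm, then the turn, a rotation vector about the world's x, y, z in degrees, then the opening, from 0 (shut) to 1 (fully open). In form: [[tx, ty, tz, ax, ay, az, fingers], ...]. A call has exactly 8 rows; each row is the pose to reach, as a shift and turn from the pose commanded when the call began; what a row does not reach only later rows make up. A row lasts 1/10 s, in which the tool goes at most 50 mm and 8.59 degrees, less where a joint would pass 70% of its speed; a pose out of reach is approached as far as the arm can. A call with a gripper value outside its range is refused whole. The fingers move at their own pace and stop on an object; FORCE is the grip in N (left out, the last holds). Time passes only in rows, so rows that repeat a pose let the fingers close, or fill a call up. It gives the time, the measured TCP pose, the force, the opening and the grip force at its end, in the units of the state.
- read_state(): the state, without advancing time (a new reading comes with each control period).
- read_camera(name): name is "side" or "top" or "wrist"; returns a dict with "color" (400x640x3 uint8, blue, green, red), "fov_y" (degrees; the focal length in pixels is half the picture's height over the tangent of half this angle, whatever the lens; pixels are square), "cx", "cy" (the principal point, pixels), "distortion" ([k1, k2, p1, p2, k3] as OpenCV has them; the pictures are not rectified), "rvec" (rotation vector, rad) and "tvec" (3), from world to camera coordinates, as OpenCV has them; the wrist camera has in their place "mount" (4x4, takes a point from camera to tool coordinates, whose origin is the TCP and whose axes are the flange's). Camera axes: x right, y down, z forward; pixel columns grow to the right and rows downward; lengths in mm; the calibration is good to about 2 mm. A picture is of the moment at which its call begins: read the wrist's pose just before it. There is no depth.
- job_done(): hands the job in; it is judged then, once.
The state is a dict: "t": time; "joint_positions": joint angles; "qd": joint speeds; "joint_torque": joint torques, N m; "eef_pos": TCP position; "tcp_rot": TCP orientation; "ft_force": force on the tool from outside, world axes, zero at the start; "ft_torque": the same for the moment, N m; "grip_width": finger opening in mm; "gripper_force": force on a finger pad.
Only numpy, scipy, OpenCV 4.12 (cv2) and the standard library are available. Lean on these libraries where they do the work, as an engineer would, in place of code of your own. Each camera call takes 0.05 s, during which the arm holds its last target. There are 200 camera calls.

## Working session

There is one attempt and no reset: what is moved stays moved. The work goes in short steps, Python scripts to look and compute and a shell command to move; the robot and the scene stay as the last step left them, time stands still between calls to the robot, and variables do not carry over. Pictures are saved under pics/ and viewed, at most 14 in all, crops included, and the job is handed in when it is done.

```bash
mkdir -p pics
cat > h.py <<'E'
from rig import *
import numpy as np, cv2
def cam(n):
    s=read_state(); c=read_camera(n); f=200/np.tan(np.radians(c['fov_y'])/2)
    c['K']=np.array([[f,0,c['cx']],[0,f,c['cy']],[0,0,1]]); c['D']=np.array(c['distortion'],float)
    if 'mount' in c:
        T=np.eye(4); T[:3,:3]=s['tcp_rot']; T[:3,3]=s['eef_pos']; M=T@np.array(c['mount']); c['R']=M[:3,:3].T; c['o']=M[:3,3]
    else:
        c['R']=cv2.Rodrigues(np.array(c['rvec'],float))[0]; c['o']=-c['R'].T@np.array(c['tvec'],float).ravel()
    return c
def ray(c,p):
    u=cv2.undistortPoints(np.array(p,float).reshape(-1,1,2),c['K'],c['D']).reshape(-1,2)
    return np.c_[u,np.ones(len(u))]@c['R']
def onz(c,p,z):
    d=ray(c,p); return c['o']+d*((z-c['o'][2])/d[:,2])[:,None]
def proj(c,P):
    P=np.array(P,float).reshape(-1,3); return cv2.projectPoints(P,cv2.Rodrigues(c['R'])[0],-c['R']@c['o'],c['K'],c['D'])[0].reshape(-1,2)
def tri(cs,ps):
    A=np.zeros((3,3));b=np.zeros(3)
    for c,p in zip(cs,ps):
        d=ray(c,[p])[0];d/=np.linalg.norm(d);M=np.eye(3)-np.outer(d,d);A+=M;b+=M@c['o']
    return np.linalg.solve(A,b)
E
python3 - <<'E'
from h import *
np.set_printoptions(suppress=True,precision=2)
s=read_state();print({k:np.round(v,2) for k,v in s.items()})
for n in('top','side'):
    c=cam(n);cv2.imwrite(f'pics/{n}0.png',c['color']);print(n,c['o'],c['fov_y'],c['R'])
E
```

```text
{'t': np.float64(0.0), 'joint_positions': array([74.03, 26.84, -0.67, 91.88,  0.34, 61.39, -3.23]), 'qd': array([ 0.05, -0.05,  0.08, -0.02,  0.01,  0.15,  0.06]), 'joint_torque': array([  0.  , -52.06,  -0.01, -24.38,  -0.06,   0.02,   0.  ]), 'eef_pos': array([ 151.67, -631.46,  227.64]), 'tcp_rot': array([[ 0.97,  0.23, -0.  ],
       [ 0.23, -0.97,  0.  ],
       [-0.  , -0.  , -1.  ]]), 'ft_force': array([-0.14, -0.36,  0.61]), 'ft_torque': array([ 0.  , -0.01, -0.05]), 'gripper_force': np.float64(0.0), 'grip_width': np.float64(92.02)}
top [ 419.1   -31.28 1258.61] 46.790820843504164 [[-0.01 -1.    0.  ]
 [-0.99  0.01 -0.14]
 [ 0.14 -0.   -0.99]]
side [ 325.07 -731.94  778.17] 51.39097385346869 [[ 0.93 -0.37 -0.01]
 [-0.27 -0.65 -0.71]
 [ 0.26  0.66 -0.7 ]]
```

View pics/top0.png

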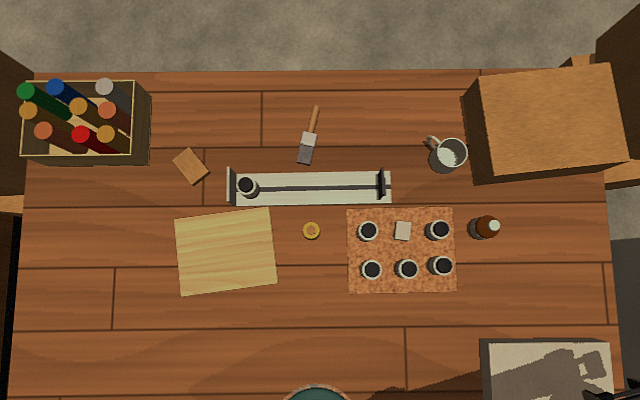

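View pics/side0.png

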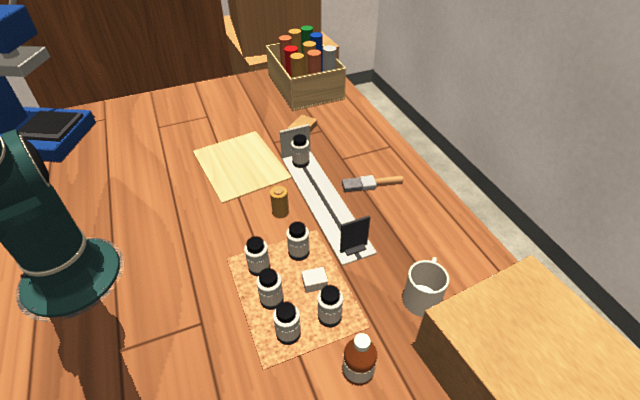

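Top view: five tins on the mat, at about (367,230), (438,230), (371,269), (407,268) and (441,265). The card block is at (402,230), the full tin at (247,186), the board at (226,252) and the rack runs from (230,186) to (390,187). The side view agrees. Next I'll triangulate.

```bash
cat >> h.py <<'E'
from scipy.optimize import linear_sum_assignment
def caps(c):
    """pixel centres of tin caps: dark, round-ish blobs"""
    m=(c['color'].max(2)<60).astype(np.uint8); n,l,st,ce=cv2.connectedComponentsWithStats(m)
    return [(ce[i],st[i,4],st[i,2:4]) for i in range(1,n) if 80<st[i,4]<900 and st[i,2]<40 and st[i,3]<40]
E
python3 - <<'E'
from h import *
np.set_printoptions(suppress=True,precision=1)
T=cam('top');S=cam('side')
a=caps(T);b=caps(S)
for x in a:
    P=onz(T,[x[0]],90)[0]; q=proj(S,[P])[0]; 
    y=min(b,key=lambda y:np.linalg.norm(y[0]-q)); print(x[0],x[1],x[2],'|',P,'tri',tri([T,S],[x[0],y[0]]),np.linalg.norm(y[0]-q), y[1])
# board, mat, rack by colour
hsv=cv2.cvtColor(T['color'],cv2.COLOR_BGR2HSV)
for nm,u,v in(('board',225,240),('mat',388,265),('rack',300,180),('rackb',300,198),('roll',311,230),('wood',300,250)): print(nm,hsv[v,u])
E
```

```text
[232.5 187.8] 204 [ 9 38] | [617.6 209.5  90. ] tri [631.2 213.6  61. ] 9.457543558402342 128
[379.7 184.6] 142 [10 32] | [ 621.8 -167.7   90. ] tri [ 630.3 -172.5   54.3] 11.6081210677742 681
[245.3 184.4] 166 [14 15] | [626.1 176.8  90. ] tri [627.3 177.   88.3] 0.7394426093530396 128
[622.1 184. ] 233 [35 11] | [ 616.3 -787.6   90. ] tri [ 483.4 -536.3  455. ] 338.68661759702064 283
[475.  231.1] 105 [19 22] | [ 499.8 -405.3   90. ] tri [ 488.9 -375.9  177.9] 40.172931799083806 283
[368. 230.] 173 [15 15] | [ 505.6 -135.1   90. ] tri [ 506.8 -135.7   84.9] 1.8302102179298625 200
[440.4 228.7] 182 [16 15] | [ 507.  -318.1   90. ] tri [ 508.  -319.6   84.3] 2.289683720744945 283
[443.4 265.3] 187 [16 15] | [ 415.2 -321.4   90. ] tri [ 414.5 -322.    87.3] 1.2983538190501929 356
[371.6 269.3] 175 [15 15] | [ 407.3 -141.6   90. ] tri [ 407.7 -142.2   84.7] 1.8247634400264268 223
[408.7 268.6] 178 [15 15] | [ 407.9 -234.4   90. ] tri [ 407.4 -234.8   87.1] 1.1642698806846432 289
board [ 19 130 179]
mat [ 12 155 158]
rack [ 25  46 184]
rackb [ 23  54 180]
roll [ 15 157 164]
wood [ 12 163 150]
```

Run:
```python
from h import *
np.set_printoptions(suppress=True,precision=1)
T=cam('top');S=cam('side')
def quad(c,m,seed):
    m=cv2.morphologyEx(m,cv2.MORPH_CLOSE,np.ones((9,9))); n,l=cv2.connectedComponents(m); k=(l==l[seed[1],seed[0]]).astype(np.uint8)
    r=cv2.minAreaRect(cv2.findContours(k,0,1)[0][0]); p=cv2.approxPolyDP(cv2.convexHull(cv2.findContours(k,0,1)[0][0]),6,True).reshape(-1,2); return p
for c,sd in((T,dict(board=(225,240),rack=(300,198))),(S,dict(board=(240,165),rack=(340,205)))):
    h=cv2.cvtColor(c['color'],cv2.COLOR_BGR2HSV)
    B=cv2.inRange(h,(16,90,140),(32,160,255)); R=cv2.inRange(h,(0,0,110),(180,85,255))
    for nm,m,z in(('board',B,6),('rack',R,5)):
        p=quad(c,m,sd[nm]); print(nm,p.tolist(),'\n',onz(c,p,z)[:,:2])
for nm,p,z in(('roll top',(311,230),79),('card',(402,230),34),('roll base',(311,230),0)): print(nm,onz(T,[p],z))
v=cv2.resize(T['color'][150:310,165:465],None,fx=2.6,fy=2.6,interpolation=cv2.INTER_CUBIC);cv2.imwrite('pics/c1.png',v)
```

```text
board [[268, 207], [277, 282], [181, 296], [174, 219]] 
 [[577.7 129.1]
 [375.8 103.7]
 [342.2 358.2]
 [547.7 384.1]]
rack [[227, 167], [305, 131], [389, 171], [391, 202], [236, 205], [226, 200]] 
 [[ 690.5  243.2]
 [ 790.9   27.2]
 [ 674.3 -204.4]
 [ 587.8 -207.2]
 [ 584.3  216.7]
 [ 598.4  244.2]]
board [[639, 0], [639, 346], [493, 399], [0, 399], [0, 0]] 
 [[2767.9  774.2]
 [1045.8 -615.6]
 [ 714.5 -586.4]
 [-116.4 -251.9]
 [-424.  2181.5]]
rack [[194, 151], [251, 132], [309, 132], [373, 176], [376, 252], [341, 264], [221, 200]] 
 [[ 346.6  356.6]
 [ 535.1  385.9]
 [ 707.5  313.2]
 [ 797.4   41.8]
 [ 677.4 -205.8]
 [ 586.3 -206.4]
 [ 376.1  110.8]]
roll top [[508.    9.6  79. ]]
card [[ 508.7 -230.    34. ]]
roll base [[514.   12.3   0. ]]
```

View pics/c1.png

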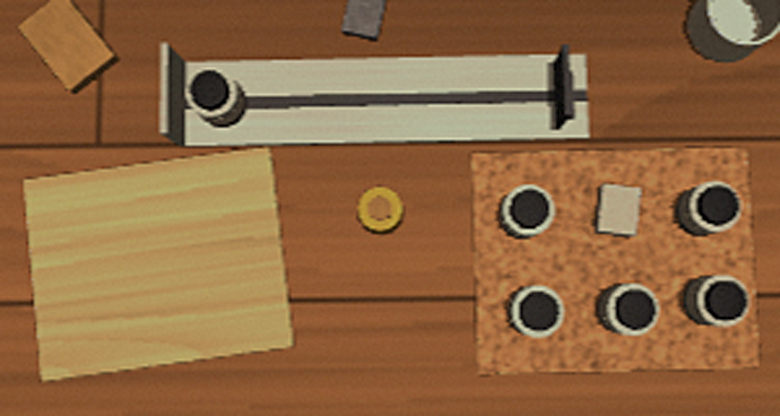

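Board: both views agree within a few mm, centre about (461,244), 203x257 mm. The rack runs along world y at x≈628–631, from y=-206 to +224. The triangulated caps sit at z≈85–87, as they should. I'll move over tin A at (508,-320) with the fingers turned along x.

```bash
python3 -m handwheel '[[34,30,0,0,0,8,0.78],[68,60,0,0,0,16,0.78],[102,90,0,0,0,24,0.78],[136,120,0,0,0,32,0.78],[170,150,0,0,0,40,0.78],[204,180,0,0,0,48,0.78],[238,210,0,0,0,56,0.78],[272,240,0,0,0,64,0.78]]' 30
python3 -m handwheel '[[30,26,-10,0,0,6,0.78],[60,52,-20,0,0,12.6,0.78],[84,72,-30,0,0,12.6,0.78],[84,72,-38,0,0,12.6,0.78],[84,72,-38,0,0,12.6,0.78],[84,72,-38,0,0,12.6,0.78],[84,72,-38,0,0,12.6,0.78],[84,72,-38,0,0,12.6,0.78]]'
cat >> h.py <<'E'
def ft(n=10):
    """mean force and spread over n control periods (camera calls pass the time)"""
    F=[]
    for _ in range(n): read_camera('wrist'); F.append(read_state()['ft_force'])
    F=np.array(F); return F.mean(0),F.std(0)
def tins():
    """positions of caps seen by both fixed cameras, as (x,y,z)"""
    T=cam('top');S=cam('side');b=caps(S);o=[]
    for x in caps(T):
        if max(x[2])>25 or x[2][0]<12: continue
        P=onz(T,[x[0]],86)[0];q=proj(S,[P])[0];y=min(b,key=lambda y:np.linalg.norm(y[0]-q))
        e=np.linalg.norm(y[0]-q); Q=tri([T,S],[x[0],y[0]]) if e<8 else np.r_[P[:2],-1]
        if 350<P[0]<700 and -380<P[1]<400: o.append(Q)
    return np.array(o)
E
python3 - <<'E'
from h import *
np.set_printoptions(suppress=True,precision=2)
print(ft());s=read_state();print(s['t'],s['eef_pos'],s['tcp_rot'],s['grip_width'],s['joint_positions']);print(tins())
c=cam('wrist');print(c['mount']);cv2.imwrite('pics/w1.png',c['color'])
E
```

```text
t: 1.1
eef_pos: [424.9, -390.7, 228.9]
tcp_rot: [[0.211, 0.978, 0.0], [0.978, -0.211, -0.001], [-0.0, 0.0, -1.0]]
ft_force: [1.0, -1.7, 0.0]
grip_width: 71.9
gripper_force: 0.0
t: 1.9
eef_pos: [507.2, -321.3, 191.2]
tcp_rot: [[0.0, 1.0, 0.001], [1.0, -0.0, -0.001], [-0.001, 0.001, -1.0]]
ft_force: [0.3, 0.3, -0.1]
grip_width: 71.6
gripper_force: 0.0
(array([-0.32,  0.2 ,  0.05]), array([0.53, 0.62, 0.59]))
2.4 [ 507.81 -320.    190.58] [[-0.  1.  0.]
 [ 1.  0.  0.]
 [ 0.  0. -1.]] 71.89350480488436 [ 47.23  26.75 -23.89  99.84  12.69  56.08  18.6 ]
[[ 626.83  177.61   -1.  ]
 [ 507.91 -320.43   85.41]
 [ 505.89 -135.42   -1.  ]
 [ 407.47 -235.22   86.55]
 [ 407.73 -142.15   85.03]]
[[  -0.     -0.97   -0.26   73.38]
 [   1.     -0.      0.     -0.95]
 [  -0.     -0.26    0.97 -157.34]
 [   0.      0.      0.      1.  ]]
```

View pics/w1.png

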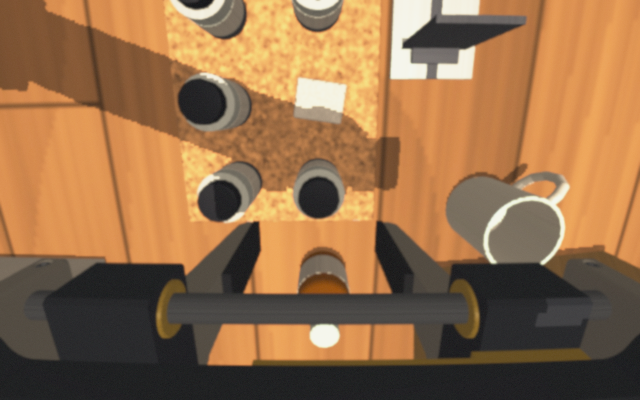

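The wrist view shows tin A's cap at (319,196), centred between the fingers in x. I'll check its world position before descending.

Run:
```python
from h import *
np.set_printoptions(suppress=True,precision=1)
W=cam('wrist');T=cam('top')
print(onz(W,[(319,196),(221,200),(203,101)],94)); s=read_state(); print(proj(W,[s['eef_pos']]), proj(T,[[508,-320,94]]), W['o'])
```

```text
[[ 508.6 -317.9   94. ]
 [ 419.9 -321.8   94. ]
 [ 411.8 -235.9   94. ]]
[[318.8 244.3]] [[441.5 228.1]] [ 506.7 -246.6  347.9]
```

Wrist gives (508.6,-318), so all three views agree. Descend, grasp, lift and weigh.

```bash
python3 -m handwheel '[[0,1,-30,0,0,0,0.78],[0,1,-60,0,0,0,0.78],[0,1,-90,0,0,0,0.78],[0,1,-115,0,0,0,0.78],[0,1,-132,0,0,0,0.78],[0,1,-143,0,0,0,0.78],[0,1,-143,0,0,0,0.78],[0,1,-143,0,0,0,0.78]]' 30
python3 -m handwheel '[[0,0,0,0,0,0,0.4],[0,0,0,0,0,0,0.4],[0,0,0,0,0,0,0.4],[0,0,0,0,0,0,0.4],[0,0,0,0,0,0,0.4],[0,0,0,0,0,0,0.4],[0,0,0,0,0,0,0.4],[0,0,0,0,0,0,0.4]]' 30
python3 -m handwheel '[[0,0,5,0,0,0,0.4],[0,0,20,0,0,0,0.4],[0,0,45,0,0,0,0.4],[0,0,75,0,0,0,0.4],[0,0,105,0,0,0,0.4],[0,0,130,0,0,0,0.4],[0,0,143,0,0,0,0.4],[0,0,143,0,0,0,0.4]]'
python3 - <<'E'
from h import *
np.set_printoptions(suppress=True,precision=2)
m,d=ft(12);print(m,d,-m[2]/9.81*1000);s=read_state();print(s['eef_pos'],s['grip_width'],s['gripper_force'],s['t'])
E
```

```text
t: 3.45
eef_pos: [508.4, -319.3, 48.3]
tcp_rot: [[-0.002, 1.0, 0.001], [1.0, 0.002, -0.001], [-0.001, 0.001, -1.0]]
ft_force: [1.2, -0.5, 0.1]
grip_width: 71.3
gripper_force: 0.0
t: 4.25
eef_pos: [508.3, -319.4, 48.4]
tcp_rot: [[-0.002, 1.0, 0.001], [1.0, 0.002, -0.001], [-0.001, 0.001, -1.0]]
ft_force: [-0.2, 0.7, 6.4]
grip_width: 49.3
gripper_force: 30.0
t: 5.05
eef_pos: [508.6, -319.5, 192.7]
tcp_rot: [[-0.002, 1.0, 0.003], [1.0, 0.002, -0.002], [-0.002, 0.003, -1.0]]
ft_force: [0.3, -0.5, -3.5]
grip_width: 49.5
gripper_force: 30.0
[-0.31 -0.23 -2.34] [0.44 0.36 0.57] 238.6729051718562
[ 507.77 -318.96  190.32] 49.69739922247624 29.999327659606934 5.65
```

Tin A is about 240 g, so it is light and goes on the board, spot C (501,335).

```bash
python3 -m handwheel '[[0,25,0,0,0,0,0.4],[0,65,0,0,0,0,0.4],[-1,110,0,0,0,0,0.4],[-2,155,0,0,0,0,0.4],[-3,200,0,0,0,0,0.4],[-4,245,0,0,0,0,0.4],[-5,290,0,0,0,0,0.4],[-6,335,0,0,0,0,0.4]]'
python3 -m handwheel '[[0,45,0,0,0,0,0.4],[0,90,0,0,0,0,0.4],[0,135,0,0,0,0,0.4],[0,180,0,0,0,0,0.4],[0,225,0,0,0,0,0.4],[-1,265,0,0,0,0,0.4],[-1,295,0,0,0,0,0.4],[-1,318,0,0,0,0,0.4]]'
python3 -m handwheel '[[0,0,-20,0,0,0,0.4],[0,0,-50,0,0,0,0.4],[0,0,-80,0,0,0,0.4],[0,0,-105,0,0,0,0.4],[0,0,-122,0,0,0,0.4],[0,0,-133,0,0,0,0.4],[0,0,-138,0,0,0,0.4],[0,0,-140.2,0,0,0,0.4]]'
python3 -m handwheel '[[0,0,0,0,0,0,0.4],[0,0,0,0,0,0,0.4],[0,0,0,0,0,0,0.78],[0,0,0,0,0,0,0.78],[0,0,0,0,0,0,0.78],[0,0,0,0,0,0,0.78],[0,0,0,0,0,0,0.78],[0,0,0,0,0,0,0.78]]'
python3 -m handwheel '[[0,0,20,0,0,0,0.78],[0,0,60,0,0,0,0.78],[0,0,100,0,0,0,0.78],[0,0,140.2,0,0,0,0.78],[0,-40,140.2,0,0,0,0.78],[0,-85,140.2,0,0,0,0.78],[0,-130,140.2,0,0,0,0.78],[0,-170,140.2,0,0,0,0.78]]'
python3 - <<'E'
from h import *
np.set_printoptions(suppress=True,precision=2)
print(tins());m,d=ft(12);print(m);s=read_state();print(s['eef_pos'],s['grip_width'],s['t'],s['joint_positions'])
E
```

```text
t: 6.45
eef_pos: [501.7, 17.7, 190.9]
tcp_rot: [[-0.002, 1.0, 0.001], [1.0, 0.002, -0.0], [-0.0, 0.001, -1.0]]
ft_force: [1.3, 0.9, -2.1]
grip_width: 49.5
gripper_force: 30.0
t: 7.25
eef_pos: [500.1, 336.7, 190.7]
tcp_rot: [[-0.004, 1.0, -0.0], [1.0, 0.004, 0.001], [0.001, -0.0, -1.0]]
ft_force: [-0.7, 0.1, -2.2]
grip_width: 49.5
gripper_force: 30.0
t: 8.05
eef_pos: [501.1, 334.3, 50.6]
tcp_rot: [[-0.002, 1.0, 0.001], [1.0, 0.002, 0.0], [0.0, 0.001, -1.0]]
ft_force: [-0.3, 0.2, -2.3]
grip_width: 49.6
gripper_force: 30.0
t: 8.85
eef_pos: [500.8, 334.0, 50.4]
tcp_rot: [[-0.002, 1.0, 0.0], [1.0, 0.002, 0.0], [0.0, 0.0, -1.0]]
ft_force: [0.1, -0.4, -0.7]
grip_width: 71.7
gripper_force: 0.0
t: 9.65
eef_pos: [500.6, 161.7, 190.7]
tcp_rot: [[-0.001, 1.0, 0.0], [1.0, 0.001, -0.001], [-0.001, 0.0, -1.0]]
ft_force: [1.3, -0.4, 0.2]
grip_width: 72.0
gripper_force: 0.0
[[ 506.82 -135.7    84.81]
 [ 414.46 -322.04   87.01]
 [ 407.68 -142.14   84.97]
 [ 407.41 -234.84   86.97]]
[0.15 0.44 0.16]
[500.68 164.49 190.51] 71.54834298028425 10.35 [  6.78  21.94 -34.89 109.32  15.43  53.42 -35.3 ]
```

Next is tin B at (507,-135.6).

```bash
python3 -m handwheel '[[0,-30,0,0,0,0,0.78],[1,-75,0,0,0,0,0.78],[2,-120,0,0,0,0,0.78],[3,-165,0,0,0,0,0.78],[4,-210,0,0,0,0,0.78],[5,-255,0,0,0,0,0.78],[6,-285,0,0,0,0,0.78],[6,-299.6,0,0,0,0,0.78]]'
python3 -m handwheel '[[0,0,-20,0,0,0,0.78],[0,0,-55,0,0,0,0.78],[0,0,-90,0,0,0,0.78],[0,0,-115,0,0,0,0.78],[0,0,-132,0,0,0,0.78],[0,0,-143,0,0,0,0.78],[0,0,-143,0,0,0,0.78],[0,0,-143,0,0,0,0.78]]'
python3 -m handwheel '[[0,0,0,0,0,0,0.4],[0,0,0,0,0,0,0.4],[0,0,0,0,0,0,0.4],[0,0,0,0,0,0,0.4],[0,0,0,0,0,0,0.4],[0,0,0,0,0,0,0.4],[0,0,0,0,0,0,0.4],[0,0,0,0,0,0,0.4]]' 30
python3 -m handwheel '[[0,0,5,0,0,0,0.4],[0,0,20,0,0,0,0.4],[0,0,45,0,0,0,0.4],[0,0,75,0,0,0,0.4],[0,0,105,0,0,0,0.4],[0,0,130,0,0,0,0.4],[0,0,143,0,0,0,0.4],[0,0,143,0,0,0,0.4]]'
python3 - <<'E'
from h import *
np.set_printoptions(suppress=True,precision=2)
m,d=ft(14);print(m,d,-m[2]/9.81*1000);s=read_state();print(s['eef_pos'],s['grip_width'],s['gripper_force'],s['t']);print(tins())
E
```

```text
t: 11.15
eef_pos: [506.5, -138.9, 190.5]
tcp_rot: [[0.003, 1.0, -0.0], [1.0, -0.003, -0.001], [-0.001, -0.0, -1.0]]
ft_force: [0.1, -0.4, 0.0]
grip_width: 71.6
gripper_force: 0.0
t: 11.95
eef_pos: [507.4, -135.0, 48.1]
tcp_rot: [[-0.003, 1.0, 0.001], [1.0, 0.003, 0.0], [0.0, 0.001, -1.0]]
ft_force: [-0.4, -0.2, 0.3]
grip_width: 71.9
gripper_force: 0.0
t: 12.75
eef_pos: [507.3, -135.8, 48.3]
tcp_rot: [[-0.002, 1.0, 0.001], [1.0, 0.002, -0.001], [-0.001, 0.001, -1.0]]
ft_force: [-0.6, 0.7, 6.5]
grip_width: 49.4
gripper_force: 30.0
t: 13.55
eef_pos: [507.5, -135.9, 192.4]
tcp_rot: [[-0.002, 1.0, 0.003], [1.0, 0.002, -0.001], [-0.001, 0.003, -1.0]]
ft_force: [0.9, 0.3, -4.1]
grip_width: 49.4
gripper_force: 30.0
[-0.18 -0.07 -4.71] [0.54 0.49 0.4 ] 480.61363343357726
[ 506.81 -135.57  190.5 ] 49.66759580286121 29.999081790447235 14.25
[[ 626.94  177.59   -1.  ]
 [ 501.3   333.17   88.27]
 [ 414.56 -322.13   86.87]]
```

Run:
```python
from h import *
m,d=ft(30);print(m,d,-m[2]/9.81*1000);c=cam('side');cv2.imwrite('pics/s2.png',c['color'])
```

```text
[ 0.04572504 -0.05845361 -4.77867558] [0.47420343 0.53540651 0.37859457] 487.122893073523
```

View pics/s2.png

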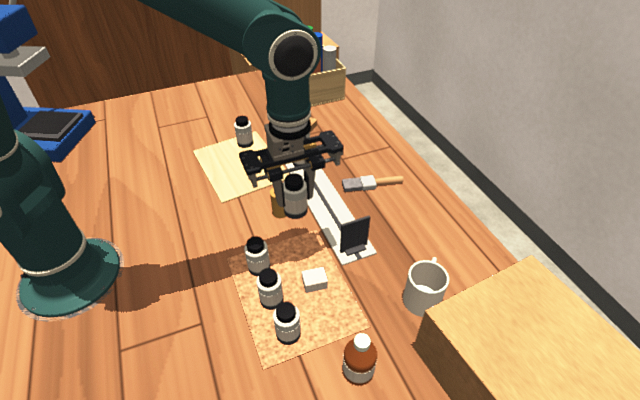

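Tin B averages 487 g over 30 readings, spread about ±8 g, so it is heavy. The side view shows tin A standing on the board, three tins still on the mat, and tin B held upright. Checking the rack and board heights from two views, then placing tin B.

```bash
python3 - <<'E'
from h import *
np.set_printoptions(suppress=True,precision=1)
T=cam('top');S=cam('side')
for n,a,b in(('rack',(389,171),(376,252)),('rack',(391,202),(341,264)),('board',(174,219),(251,132)),('board',(181,296),(194,151))): print(n,tri([T,S],[a,b]))
E
python3 -m handwheel '[[10,20,0,0,0,0,0.4],[27,55,0,0,0,0,0.4],[46,95,0,0,0,0,0.4],[65,135,0,0,0,0,0.4],[84,175,0,0,0,0,0.4],[103,215,0,0,0,0,0.4],[115,240,0,0,0,0,0.4],[121,250.6,0,0,0,0,0.4]]'
python3 -m handwheel '[[0,0,-20,0,0,0,0.4],[0,0,-50,0,0,0,0.4],[0,0,-80,0,0,0,0.4],[0,0,-105,0,0,0,0.4],[0,0,-122,0,0,0,0.4],[0,0,-133,0,0,0,0.4],[0,0,-138,0,0,0,0.4],[0,0,-141.2,0,0,0,0.4]]'
```

```text
rack [ 676.1 -205.     4.2]
rack [ 586.9 -206.9    5.7]
board [541.4 385.2   5.2]
board [344.4 358.6   3.9]
t: 16.8
eef_pos: [628.1, 119.2, 190.4]
tcp_rot: [[-0.006, 1.0, 0.0], [1.0, 0.006, 0.002], [0.002, 0.0, -1.0]]
ft_force: [0.5, -0.1, -4.4]
grip_width: 49.4
gripper_force: 30.0
t: 17.6
eef_pos: [628.4, 114.9, 49.8]
tcp_rot: [[-0.002, 1.0, 0.001], [1.0, 0.002, 0.0], [0.0, 0.001, -1.0]]
ft_force: [-0.4, -0.2, -4.6]
grip_width: 49.4
gripper_force: 30.0
```

```bash
python3 -m handwheel '[[0,0,0,0,0,0,0.4],[0,0,0,0,0,0,0.4],[0,0,0,0,0,0,0.78],[0,0,0,0,0,0,0.78],[0,0,0,0,0,0,0.78],[0,0,0,0,0,0,0.78],[0,0,0,0,0,0,0.78],[0,0,0,0,0,0,0.78]]'
python3 -m handwheel '[[0,0,20,0,0,0,0.78],[0,0,60,0,0,0,0.78],[0,0,100,0,0,0,0.78],[0,0,141.2,0,0,0,0.78],[-35,-20,141.2,0,0,0,0.78],[-70,-40,141.2,0,0,0,0.78],[-105,-60,141.2,0,0,0,0.78],[-127,-70,141.2,0,0,0,0.78]]'
python3 - <<'E'
from h import *
np.set_printoptions(suppress=True,precision=2)
print(ft(6)[0],tins());s=read_state();print(s['eef_pos'],s['grip_width'],s['t'])
E
```

```text
t: 18.4
eef_pos: [627.9, 115.0, 49.5]
tcp_rot: [[-0.002, 1.0, 0.0], [1.0, 0.002, -0.0], [-0.0, 0.0, -1.0]]
ft_force: [0.1, 0.1, 0.8]
grip_width: 71.6
gripper_force: 0.0
t: 19.2
eef_pos: [498.3, 43.2, 190.4]
tcp_rot: [[-0.001, 1.0, -0.001], [1.0, 0.001, -0.002], [-0.002, -0.001, -1.0]]
ft_force: [-0.7, -0.2, -0.5]
grip_width: 71.8
gripper_force: 0.0
[-0.31 -0.28 -0.4 ] [[ 627.37  177.2    87.43]
 [ 500.59  334.     -1.  ]
 [ 414.52 -322.08   86.9 ]
 [ 407.68 -142.14   84.97]
 [ 407.44 -234.8    86.92]]
[501.68  45.75 190.57] 71.93026054407937 19.6
```

Tin D at (407.6,-142.1).

```bash
python3 -m handwheel '[[-10,-20,0,0,0,0,0.78],[-27,-55,0,0,0,0,0.78],[-47,-95,0,0,0,0,0.78],[-65,-130,0,0,0,0,0.78],[-82,-165,0,0,0,0,0.78],[-93.2,-187.1,0,0,0,0,0.78],[-93.2,-187.1,0,0,0,0,0.78],[-93.2,-187.1,0,0,0,0,0.78]]'
python3 -m handwheel '[[0,0,-20,0,0,0,0.78],[0,0,-55,0,0,0,0.78],[0,0,-90,0,0,0,0.78],[0,0,-115,0,0,0,0.78],[0,0,-132,0,0,0,0.78],[0,0,-143,0,0,0,0.78],[0,0,-143,0,0,0,0.78],[0,0,-143,0,0,0,0.78]]'
python3 -m handwheel '[[0,0,0,0,0,0,0.4],[0,0,0,0,0,0,0.4],[0,0,0,0,0,0,0.4],[0,0,0,0,0,0,0.4],[0,0,0,0,0,0,0.4],[0,0,0,0,0,0,0.4],[0,0,0,0,0,0,0.4],[0,0,0,0,0,0,0.4]]' 30
python3 -m handwheel '[[0,0,5,0,0,0,0.4],[0,0,20,0,0,0,0.4],[0,0,45,0,0,0,0.4],[0,0,75,0,0,0,0.4],[0,0,105,0,0,0,0.4],[0,0,130,0,0,0,0.4],[0,0,143,0,0,0,0.4],[0,0,143,0,0,0,0.4]]'
python3 - <<'E'
from h import *
np.set_printoptions(suppress=True,precision=2)
m,d=ft(16);print(m,d,-m[2]/9.81*1000);s=read_state();print(s['eef_pos'],s['grip_width'],s['gripper_force'],s['t'])
E
```

```text
t: 20.4
eef_pos: [408.3, -141.9, 190.6]
tcp_rot: [[-0.001, 1.0, 0.001], [1.0, 0.001, 0.001], [0.001, 0.001, -1.0]]
ft_force: [0.7, 0.7, -0.0]
grip_width: 71.8
gripper_force: 0.0
t: 21.2
eef_pos: [408.5, -141.4, 47.9]
tcp_rot: [[-0.003, 1.0, 0.001], [1.0, 0.003, 0.0], [0.0, 0.001, -1.0]]
ft_force: [0.6, -0.6, -0.5]
grip_width: 71.5
gripper_force: 0.0
t: 22.0
eef_pos: [408.2, -142.4, 48.2]
tcp_rot: [[-0.002, 1.0, 0.001], [1.0, 0.002, -0.001], [-0.001, 0.001, -1.0]]
ft_force: [-0.4, 0.6, 7.3]
grip_width: 49.5
gripper_force: 30.0
t: 22.8
eef_pos: [407.6, -142.3, 191.6]
tcp_rot: [[-0.001, 1.0, 0.002], [1.0, 0.001, -0.001], [-0.001, 0.002, -1.0]]
ft_force: [0.2, -0.1, -7.2]
grip_width: 49.7
gripper_force: 30.0
[-0.18  0.15 -6.76] [0.54 0.56 0.54] 689.188672575562
[ 407.63 -142.14  190.6 ] 49.32109250773311 29.99860256910324 23.6
```

Tin D is about 690 g, so it is heavy and goes in the rack at y=55.

```bash
python3 -m handwheel '[[15,13,0,0,0,0,0.4],[45,40,0,0,0,0,0.4],[77,69,0,0,0,0,0.4],[110,98,0,0,0,0,0.4],[143,127,0,0,0,0,0.4],[176,157,0,0,0,0,0.4],[206,184,0,0,0,0,0.4],[221,197.1,0,0,0,0,0.4]]'
python3 -m handwheel '[[0,0,-10,0,0,0,0.4],[0,0,-40,0,0,0,0.4],[0,0,-75,0,0,0,0.4],[0,0,-105,0,0,0,0.4],[0,0,-122,0,0,0,0.4],[0,0,-133,0,0,0,0.4],[0,0,-138,0,0,0,0.4],[0,0,-141.2,0,0,0,0.4]]'
python3 -m handwheel '[[0,0,0,0,0,0,0.4],[0,0,0,0,0,0,0.4],[0,0,0,0,0,0,0.78],[0,0,0,0,0,0,0.78],[0,0,0,0,0,0,0.78],[0,0,0,0,0,0,0.78],[0,0,0,0,0,0,0.78],[0,0,0,0,0,0,0.78]]'
python3 -m handwheel '[[0,0,20,0,0,0,0.78],[0,0,60,0,0,0,0.78],[0,0,100,0,0,0,0.78],[0,0,141.2,0,0,0,0.78],[-35,0,141.2,0,0,0,0.78],[-70,0,141.2,0,0,0,0.78],[-105,0,141.2,0,0,0,0.78],[-128,0,141.2,0,0,0,0.78]]'
python3 - <<'E'
from h import *
np.set_printoptions(suppress=True,precision=2)
print(ft(6)[0],tins());s=read_state();print(s['eef_pos'],s['grip_width'],s['t'])
E
```

```text
t: 24.4
eef_pos: [630.7, 58.8, 190.2]
tcp_rot: [[-0.005, 1.0, 0.001], [1.0, 0.005, 0.003], [0.003, 0.001, -1.0]]
ft_force: [-0.4, -0.2, -6.5]
grip_width: 49.3
gripper_force: 30.0
t: 25.2
eef_pos: [629.4, 55.0, 50.0]
tcp_rot: [[-0.002, 1.0, 0.002], [1.0, 0.002, 0.0], [0.0, 0.002, -1.0]]
ft_force: [0.0, -0.1, -5.7]
grip_width: 49.6
gripper_force: 30.0
t: 26.0
eef_pos: [628.7, 55.0, 49.5]
tcp_rot: [[-0.002, 1.0, 0.0], [1.0, 0.002, -0.0], [-0.0, 0.0, -1.0]]
ft_force: [-0.4, 0.5, -0.2]
grip_width: 72.0
gripper_force: 0.0
t: 26.8
eef_pos: [498.2, 55.0, 190.5]
tcp_rot: [[-0.002, 1.0, -0.001], [1.0, 0.002, -0.001], [-0.001, -0.001, -1.0]]
ft_force: [0.1, 0.3, 0.4]
grip_width: 71.4
gripper_force: 0.0
[-0.53 -0.04 -0.13] [[ 627.39  177.17   87.62]
 [ 500.59  334.     -1.  ]
 [ 414.51 -322.06   86.95]
 [ 408.41 -235.37   85.01]]
[501.67  55.06 190.52] 71.80025303357935 27.2
```

Tin E at (407.8,-235).

```bash
python3 -m handwheel '[[-8,-25,0,0,0,0,0.78],[-22,-68,0,0,0,0,0.78],[-36,-112,0,0,0,0,0.78],[-50,-156,0,0,0,0,0.78],[-64,-200,0,0,0,0,0.78],[-78,-244,0,0,0,0,0.78],[-89,-278,0,0,0,0,0.78],[-92.8,-290,0,0,0,0,0.78]]'
python3 -m handwheel '[[0,0,-10,0,0,0,0.78],[0,0,-45,0,0,0,0.78],[0,0,-80,0,0,0,0.78],[0,0,-110,0,0,0,0.78],[0,0,-132,0,0,0,0.78],[0,0,-143,0,0,0,0.78],[0,0,-143,0,0,0,0.78],[0,0,-143,0,0,0,0.78]]'
python3 -m handwheel '[[0,0,0,0,0,0,0.4],[0,0,0,0,0,0,0.4],[0,0,0,0,0,0,0.4],[0,0,0,0,0,0,0.4],[0,0,0,0,0,0,0.4],[0,0,0,0,0,0,0.4],[0,0,0,0,0,0,0.4],[0,0,0,0,0,0,0.4]]' 30
python3 -m handwheel '[[0,0,5,0,0,0,0.4],[0,0,20,0,0,0,0.4],[0,0,45,0,0,0,0.4],[0,0,75,0,0,0,0.4],[0,0,105,0,0,0,0.4],[0,0,130,0,0,0,0.4],[0,0,143,0,0,0,0.4],[0,0,143,0,0,0,0.4]]'
python3 - <<'E'
from h import *
np.set_printoptions(suppress=True,precision=2)
m,d=ft(16);print(m,d,-m[2]/9.81*1000);s=read_state();print(s['eef_pos'],s['grip_width'],s['gripper_force'],s['t'])
E
```

```text
t: 28.0
eef_pos: [406.7, -239.0, 190.3]
tcp_rot: [[0.004, 1.0, -0.0], [1.0, -0.004, -0.001], [-0.001, -0.0, -1.0]]
ft_force: [0.3, 0.9, 0.4]
grip_width: 71.7
gripper_force: 0.0
t: 28.8
eef_pos: [408.7, -234.2, 48.0]
tcp_rot: [[-0.003, 1.0, 0.001], [1.0, 0.003, 0.0], [0.0, 0.001, -1.0]]
ft_force: [-0.4, -0.4, -0.1]
grip_width: 71.7
gripper_force: 0.0
t: 29.6
eef_pos: [408.5, -235.5, 48.4]
tcp_rot: [[-0.002, 1.0, 0.001], [1.0, 0.002, -0.001], [-0.001, 0.001, -1.0]]
ft_force: [0.3, 0.6, 6.3]
grip_width: 49.6
gripper_force: 30.0
t: 30.4
eef_pos: [408.2, -235.5, 191.7]
tcp_rot: [[-0.001, 1.0, 0.002], [1.0, 0.001, -0.002], [-0.002, 0.002, -1.0]]
ft_force: [-0.0, -0.8, -2.9]
grip_width: 49.4
gripper_force: 30.0
[ 0.04  0.05 -3.26] [0.58 0.65 0.59] 332.25363701401795
[ 407.8  -235.03  190.59] 49.51381058185434 29.999164938926697 31.2
```

Tin E is about 332 g, so it is light and goes on the board at (511,250).

```bash
python3 -m handwheel '[[5,25,0,0,0,0,0.4],[14,68,0,0,0,0,0.4],[23,112,0,0,0,0,0.4],[32,156,0,0,0,0,0.4],[42,200,0,0,0,0,0.4],[51,244,0,0,0,0,0.4],[60,288,0,0,0,0,0.4],[70,332,0,0,0,0,0.4]]'
python3 -m handwheel '[[9,44,0,0,0,0,0.4],[18,88,0,0,0,0,0.4],[27,125,0,0,0,0,0.4],[32.8,147,0,0,0,0,0.4],[32.8,153.2,0,0,0,0,0.4],[32.8,153.2,0,0,0,0,0.4],[32.8,153.2,-10,0,0,0,0.4],[32.8,153.2,-30,0,0,0,0.4]]'
python3 -m handwheel '[[0,0,-25,0,0,0,0.4],[0,0,-50,0,0,0,0.4],[0,0,-75,0,0,0,0.4],[0,0,-92,0,0,0,0.4],[0,0,-103,0,0,0,0.4],[0,0,-108,0,0,0,0.4],[0,0,-110.2,0,0,0,0.4],[0,0,-110.2,0,0,0,0.4]]'
python3 -m handwheel '[[0,0,0,0,0,0,0.4],[0,0,0,0,0,0,0.78],[0,0,0,0,0,0,0.78],[0,0,0,0,0,0,0.78],[0,0,0,0,0,0,0.78],[0,0,0,0,0,0,0.78],[0,0,0,0,0,0,0.78],[0,0,0,0,0,0,0.78]]'
python3 -m handwheel '[[0,0,20,0,0,0,0.78],[0,0,60,0,0,0,0.78],[0,0,100,0,0,0,0.78],[0,0,140.2,0,0,0,0.78],[0,-40,140.2,0,0,0,0.78],[0,-85,140.2,0,0,0,0.78],[0,-130,140.2,0,0,0,0.78],[0,-170.2,140.2,0,0,0,0.78]]'
python3 - <<'E'
from h import *
np.set_printoptions(suppress=True,precision=2)
print(ft(6)[0],tins());s=read_state();print(s['eef_pos'],s['grip_width'],s['t'])
E
```

```text
t: 32.0
eef_pos: [478.0, 98.6, 190.8]
tcp_rot: [[-0.001, 1.0, 0.001], [1.0, 0.001, -0.0], [-0.0, 0.001, -1.0]]
ft_force: [1.4, -1.1, -2.9]
grip_width: 49.7
gripper_force: 30.0
t: 32.8
eef_pos: [511.7, 248.5, 161.0]
tcp_rot: [[0.001, 1.0, 0.003], [1.0, -0.001, -0.0], [-0.0, 0.003, -1.0]]
ft_force: [0.3, -0.3, -3.5]
grip_width: 49.7
gripper_force: 30.0
t: 33.6
eef_pos: [511.1, 250.5, 51.0]
tcp_rot: [[-0.002, 1.0, 0.001], [1.0, 0.002, 0.0], [0.0, 0.001, -1.0]]
ft_force: [0.3, 0.3, -3.0]
grip_width: 49.6
gripper_force: 30.0
t: 34.4
eef_pos: [510.6, 250.2, 50.4]
tcp_rot: [[-0.002, 1.0, 0.0], [1.0, 0.002, 0.0], [0.0, 0.0, -1.0]]
ft_force: [-0.7, 0.6, 0.0]
grip_width: 71.5
gripper_force: 0.0
t: 35.2
eef_pos: [510.4, 77.7, 190.7]
tcp_rot: [[-0.001, 1.0, 0.0], [1.0, 0.001, -0.001], [-0.001, 0.0, -1.0]]
ft_force: [-0.5, 0.4, 1.0]
grip_width: 71.7
gripper_force: 0.0
[ 0.14 -0.67 -0.28] [[ 511.56  249.97   86.71]
 [ 500.59  334.     -1.  ]
 [ 415.92 -323.03   84.  ]]
[510.48  81.82 190.68] 71.62077243034783 35.6
```

Last tin, C, at (415,-322.4).

```bash
python3 -m handwheel '[[-6,-25,0,0,0,0,0.78],[-16,-68,0,0,0,0,0.78],[-27,-112,0,0,0,0,0.78],[-37,-156,0,0,0,0,0.78],[-48,-200,0,0,0,0,0.78],[-58,-244,0,0,0,0,0.78],[-69,-288,0,0,0,0,0.78],[-79,-332,0,0,0,0,0.78]]'
python3 -m handwheel '[[-10,-40,0,0,0,0,0.78],[-15,-62,0,0,0,0,0.78],[-16.6,-70.4,0,0,0,0,0.78],[-16.6,-70.4,0,0,0,0,0.78],[-16.6,-70.4,0,0,0,0,0.78],[-16.6,-70.4,0,0,0,0,0.78],[-16.6,-70.4,0,0,0,0,0.78],[-16.6,-70.4,0,0,0,0,0.78]]'
python3 -m handwheel '[[0,0,-20,0,0,0,0.78],[0,0,-55,0,0,0,0.78],[0,0,-90,0,0,0,0.78],[0,0,-115,0,0,0,0.78],[0,0,-132,0,0,0,0.78],[0,0,-143,0,0,0,0.78],[0,0,-143,0,0,0,0.78],[0,0,-143,0,0,0,0.78]]'
python3 -m handwheel '[[0,0,0,0,0,0,0.4],[0,0,0,0,0,0,0.4],[0,0,0,0,0,0,0.4],[0,0,0,0,0,0,0.4],[0,0,0,0,0,0,0.4],[0,0,0,0,0,0,0.4],[0,0,0,0,0,0,0.4],[0,0,0,0,0,0,0.4]]' 30
python3 -m handwheel '[[0,0,5,0,0,0,0.4],[0,0,20,0,0,0,0.4],[0,0,45,0,0,0,0.4],[0,0,75,0,0,0,0.4],[0,0,105,0,0,0,0.4],[0,0,130,0,0,0,0.4],[0,0,143,0,0,0,0.4],[0,0,143,0,0,0,0.4]]'
python3 - <<'E'
from h import *
np.set_printoptions(suppress=True,precision=2)
m,d=ft(20);print(m,d,-m[2]/9.81*1000);s=read_state();print(s['eef_pos'],s['grip_width'],s['gripper_force'],s['t'])
E
```

```text
t: 36.4
eef_pos: [431.8, -252.5, 190.8]
tcp_rot: [[-0.004, 1.0, 0.001], [1.0, 0.004, -0.0], [-0.0, 0.001, -1.0]]
ft_force: [1.1, 0.8, 0.7]
grip_width: 71.5
gripper_force: 0.0
t: 37.2
eef_pos: [415.4, -321.6, 190.7]
tcp_rot: [[-0.003, 1.0, 0.0], [1.0, 0.003, -0.0], [-0.0, 0.0, -1.0]]
ft_force: [0.1, 0.6, 0.2]
grip_width: 71.6
gripper_force: 0.0
t: 38.0
eef_pos: [415.5, -322.5, 48.1]
tcp_rot: [[-0.002, 1.0, 0.001], [1.0, 0.002, -0.0], [-0.0, 0.001, -1.0]]
ft_force: [-0.3, 0.1, 0.4]
grip_width: 71.7
gripper_force: 0.0
t: 38.8
eef_pos: [415.9, -322.9, 48.4]
tcp_rot: [[-0.002, 1.0, 0.002], [1.0, 0.002, -0.001], [-0.001, 0.002, -1.0]]
ft_force: [1.3, -0.1, 6.3]
grip_width: 49.4
gripper_force: 30.0
t: 39.6
eef_pos: [415.4, -322.9, 192.3]
tcp_rot: [[-0.002, 1.0, 0.002], [1.0, 0.002, -0.002], [-0.002, 0.002, -1.0]]
ft_force: [-0.2, -0.9, -4.6]
grip_width: 49.5
gripper_force: 30.0
[ 0.01 -0.05 -4.59] [0.54 0.54 0.65] 467.5697511961553
[ 415.01 -322.45  190.63] 49.432294379398314 29.997864067554474 40.6
```

467 ± 14 g is close to the limit. I'll hold still for more readings, looking at the joint torques as well.

```bash
cat > r.py <<'E'
from rig import *; import numpy as np
s=read_state(); print('F',np.round(s['ft_force'][2],3),'J2,J4',np.round(s['joint_torque'][[1,3]],3),'tau',np.round(s['ft_torque'],2),np.round(s['joint_positions'][1:4:2],2))
E
H='python3 -m handwheel'
$H '[[0,0,0,0,0,0,0.4],[0,0,0,0,0,0,0.4],[0,0,0,0,0,0,0.4],[0,0,0,0,0,0,0.4],[0,0,0,0,0,0,0.4],[0,0,0,0,0,0,0.4],[0,0,0,0,0,0,0.4],[0,0,0,0,0,0,0.4]]'>/dev/null; python3 r.py
$H '[[0,0,0,0,0,0,0.4],[0,0,0,0,0,0,0.4],[0,0,0,0,0,0,0.4],[0,0,0,0,0,0,0.4],[0,0,0,0,0,0,0.4],[0,0,0,0,0,0,0.4],[0,0,0,0,0,0,0.4],[0,0,0,0,0,0,0.4]]'>/dev/null; python3 r.py
$H '[[0,0,0,0,0,0,0.4],[0,0,0,0,0,0,0.4],[0,0,0,0,0,0,0.4],[0,0,0,0,0,0,0.4],[0,0,0,0,0,0,0.4],[0,0,0,0,0,0,0.4],[0,0,0,0,0,0,0.4],[0,0,0,0,0,0,0.4]]'>/dev/null; python3 r.py
$H '[[0,0,0,0,0,0,0.4],[0,0,0,0,0,0,0.4],[0,0,0,0,0,0,0.4],[0,0,0,0,0,0,0.4],[0,0,0,0,0,0,0.4],[0,0,0,0,0,0,0.4],[0,0,0,0,0,0,0.4],[0,0,0,0,0,0,0.4]]'>/dev/null; python3 r.py
$H '[[0,0,0,0,0,0,0.4],[0,0,0,0,0,0,0.4],[0,0,0,0,0,0,0.4],[0,0,0,0,0,0,0.4],[0,0,0,0,0,0,0.4],[0,0,0,0,0,0,0.4],[0,0,0,0,0,0,0.4],[0,0,0,0,0,0,0.4]]'>/dev/null; python3 r.py
$H '[[0,0,0,0,0,0,0.4],[0,0,0,0,0,0,0.4],[0,0,0,0,0,0,0.4],[0,0,0,0,0,0,0.4],[0,0,0,0,0,0,0.4],[0,0,0,0,0,0,0.4],[0,0,0,0,0,0,0.4],[0,0,0,0,0,0,0.4]]'>/dev/null; python3 r.py
```

```text
F -4.798 J2,J4 [-42.041 -23.246] tau [-0.06 -0.05  0.02] [ 20.44 109.82]
F -4.447 J2,J4 [-42.04  -23.247] tau [-0.04 -0.07  0.05] [ 20.44 109.82]
F -4.022 J2,J4 [-42.04  -23.247] tau [-0.08 -0.08 -0.03] [ 20.44 109.82]
F -4.193 J2,J4 [-42.041 -23.247] tau [-0.   -0.1  -0.06] [ 20.44 109.82]
F -4.279 J2,J4 [-42.039 -23.246] tau [-0.03 -0.05  0.04] [ 20.44 109.82]
F -5.008 J2,J4 [-42.041 -23.246] tau [-0.07 -0.05 -0.07] [ 20.44 109.82]
```

Joint torques are almost noise-free. I'll set the tin back on its spot, read the empty torques at the same pose, and use the difference.

```bash
python3 -c "
from rig import *;s=read_state();print(s['joint_positions'].round(3).tolist(),s['joint_torque'].round(3).tolist(),s['eef_pos'])"
python3 -m handwheel '[[0,0,-20,0,0,0,0.4],[0,0,-50,0,0,0,0.4],[0,0,-80,0,0,0,0.4],[0,0,-105,0,0,0,0.4],[0,0,-125,0,0,0,0.4],[0,0,-137,0,0,0,0.4],[0,0,-142,0,0,0,0.4],[0,0,-142.5,0,0,0,0.4]]'
python3 -m handwheel '[[0,0,0,0,0,0,0.4],[0,0,0,0,0,0,0.4],[0,0,0,0,0,0,0.78],[0,0,0,0,0,0,0.78],[0,0,0,0,0,0,0.78],[0,0,0,0,0,0,0.78],[0,0,0,0,0,0,0.78],[0,0,0,0,0,0,0.78]]' |tail -2
python3 -m handwheel '[[0,0,5,0,0,0,0.78],[0,0,20,0,0,0,0.78],[0,0,45,0,0,0,0.78],[0,0,75,0,0,0,0.78],[0,0,105,0,0,0,0.78],[0,0,130,0,0,0,0.78],[0,0,142.5,0,0,0,0.78],[0,0,142.5,0,0,0,0.78]]' | head -2
python3 -m handwheel '[[0,0,0,0,0,0,0.78],[0,0,0,0,0,0,0.78],[0,0,0,0,0,0,0.78],[0,0,0,0,0,0,0.78],[0,0,0,0,0,0,0.78],[0,0,0,0,0,0,0.78],[0,0,0,0,0,0,0.78],[0,0,0,0,0,0,0.78]]'>/dev/null; python3 r.py
python3 -m handwheel '[[0,0,0,0,0,0,0.78],[0,0,0,0,0,0,0.78],[0,0,0,0,0,0,0.78],[0,0,0,0,0,0,0.78],[0,0,0,0,0,0,0.78],[0,0,0,0,0,0,0.78],[0,0,0,0,0,0,0.78],[0,0,0,0,0,0,0.78]]'>/dev/null; python3 r.py
python3 -c "
from rig import *;s=read_state();print(s['joint_positions'].round(3).tolist(),s['joint_torque'].round(3).tolist(),s['eef_pos'],s['t'])"
```

```text
[57.691, 20.436, -28.388, 109.822, 12.055, 52.64, 23.558] [0.0, -42.041, -4.569, -23.246, -0.034, 0.042, 0.0] [ 415.04854141 -322.4313285   190.60642512]
t: 46.2
eef_pos: [415.5, -322.6, 48.7]
tcp_rot: [[-0.002, 1.0, 0.0], [1.0, 0.002, -0.001], [-0.001, 0.0, -1.0]]
ft_force: [0.5, 0.3, -4.5]
grip_width: 49.6
gripper_force: 30.0
grip_width: 71.7
gripper_force: 0.0
t: 47.8
eef_pos: [415.9, -323.1, 192.8]
F 0.212 J2,J4 [-39.712 -21.553] tau [-0.08 -0.09 -0.04] [ 20.5  109.81]
F -0.569 J2,J4 [-39.766 -21.567] tau [-0.09 -0.05  0.01] [ 20.5  109.81]
[57.956, 20.498, -28.716, 109.806, 12.218, 52.673, 23.417] [0.001, -39.766, -4.298, -21.567, -0.041, 0.045, 0.0] [ 415.00700421 -322.45532746  190.59362677] 49.4
```

```bash
python3 -m handwheel '[[0,0,-20,0,0,0,0.78],[0,0,-55,0,0,0,0.78],[0,0,-90,0,0,0,0.78],[0,0,-115,0,0,0,0.78],[0,0,-132,0,0,0,0.78],[0,0,-142.5,0,0,0,0.78],[0,0,-142.5,0,0,0,0.78],[0,0,-142.5,0,0,0,0.78]]'
python3 -m handwheel '[[0,0,0,0,0,0,0.4],[0,0,0,0,0,0,0.4],[0,0,0,0,0,0,0.4],[0,0,0,0,0,0,0.4],[0,0,0,0,0,0,0.4],[0,0,0,0,0,0,0.4],[0,0,0,0,0,0,0.4],[0,0,0,0,0,0,0.4]]' 30 | tail -3
python3 -m handwheel '[[0,0,5,0,0,0,0.4],[0,0,20,0,0,0,0.4],[0,0,45,0,0,0,0.4],[0,0,75,0,0,0,0.4],[0,0,105,0,0,0,0.4],[0,0,130,0,0,0,0.4],[0,0,142.5,0,0,0,0.4],[0,0,142.5,0,0,0,0.4]]'|tail -3
python3 -m handwheel '[[0,0,0,0,0,0,0.4],[0,0,0,0,0,0,0.4],[0,0,0,0,0,0,0.4],[0,0,0,0,0,0,0.4],[0,0,0,0,0,0,0.4],[0,0,0,0,0,0,0.4],[0,0,0,0,0,0,0.4],[0,0,0,0,0,0,0.4]]'>/dev/null; python3 r.py
python3 -m handwheel '[[0,0,0,0,0,0,0.4],[0,0,0,0,0,0,0.4],[0,0,0,0,0,0,0.4],[0,0,0,0,0,0,0.4],[0,0,0,0,0,0,0.4],[0,0,0,0,0,0,0.4],[0,0,0,0,0,0,0.4],[0,0,0,0,0,0,0.4]]'>/dev/null; python3 r.py
python3 -m handwheel '[[0,0,0,0,0,0,0.4],[0,0,0,0,0,0,0.4],[0,0,0,0,0,0,0.4],[0,0,0,0,0,0,0.4],[0,0,0,0,0,0,0.4],[0,0,0,0,0,0,0.4],[0,0,0,0,0,0,0.4],[0,0,0,0,0,0,0.4]]'>/dev/null; python3 r.py
python3 -c "
from rig import *;s=read_state();print(s['joint_positions'].round(3).tolist(),s['joint_torque'].round(3).tolist(),s['eef_pos'],s['t'])"
```

```text
t: 50.2
eef_pos: [415.5, -322.6, 48.6]
tcp_rot: [[-0.002, 1.0, 0.001], [1.0, 0.002, -0.0], [-0.0, 0.001, -1.0]]
ft_force: [0.4, 0.4, 0.6]
grip_width: 71.8
gripper_force: 0.0
ft_force: [-0.9, 0.3, 6.7]
grip_width: 49.8
gripper_force: 30.0
ft_force: [1.2, -0.2, -5.9]
grip_width: 49.5
gripper_force: 30.0
F -4.467 J2,J4 [-41.943 -23.225] tau [-0.   -0.07 -0.06] [ 20.56 109.79]
F -4.701 J2,J4 [-41.997 -23.238] tau [-0.03 -0.09 -0.  ] [ 20.56 109.79]
F -4.37 J2,J4 [-41.995 -23.238] tau [-0.03 -0.1  -0.03] [ 20.56 109.79]
[58.234, 20.563, -29.065, 109.79, 12.389, 52.705, 23.271] [-0.001, -41.995, -4.7, -23.238, -0.034, 0.042, 0.0] [ 415.01728805 -322.43642986  190.58087027] 54.2
```

Torque difference gives 465–474 g and the averaged force 464 ± 10 g, so tin C is heavy. Place it in the rack at y=-5.

```bash
python3 -m handwheel '[[12,17,0,0,0,0,0.4],[35,52,0,0,0,0,0.4],[62,92,0,0,0,0,0.4],[89,132,0,0,0,0,0.4],[116,172,0,0,0,0,0.4],[143,212,0,0,0,0,0.4],[170,252,0,0,0,0,0.4],[192,285,0,0,0,0,0.4]]'
python3 -m handwheel '[[16,24,0,0,0,0,0.4],[22.2,32.4,0,0,0,0,0.4],[22.2,32.4,0,0,0,0,0.4],[22.2,32.4,0,0,0,0,0.4],[22.2,32.4,-10,0,0,0,0.4],[22.2,32.4,-30,0,0,0,0.4],[22.2,32.4,-50,0,0,0,0.4],[22.2,32.4,-70,0,0,0,0.4]]'
python3 -m handwheel '[[0,0,-20,0,0,0,0.4],[0,0,-38,0,0,0,0.4],[0,0,-52,0,0,0,0.4],[0,0,-62,0,0,0,0.4],[0,0,-68,0,0,0,0.4],[0,0,-71.2,0,0,0,0.4],[0,0,-71.2,0,0,0,0.4],[0,0,-71.2,0,0,0,0.4]]'
python3 -m handwheel '[[0,0,0,0,0,0,0.4],[0,0,0,0,0,0,0.78],[0,0,0,0,0,0,0.78],[0,0,0,0,0,0,0.78],[0,0,0,0,0,0,0.78],[0,0,0,0,0,0,0.78],[0,0,0,0,0,0,0.78],[0,0,0,0,0,0,0.78]]'
python3 -m handwheel '[[0,0,20,0,0,0,0.78],[0,0,60,0,0,0,0.78],[0,0,100,0,0,0,0.5],[0,0,141.2,0,0,0,0.3],[-35,0,141.2,0,0,0,0],[-75,0,141.2,0,0,0,0],[-115,0,141.2,0,0,0,0],[-150,0,141.2,0,0,0,0]]'
python3 - <<'E'
from h import *
np.set_printoptions(suppress=True,precision=2)
T=cam('top');S=cam('side');cv2.imwrite('pics/t3.png',cv2.resize(T['color'][150:310,165:465],None,fx=2.6,fy=2.6));cv2.imwrite('pics/s3.png',S['color'])
s=read_state();print(s['eef_pos'],s['grip_width'],s['t'])
E
```

```text
t: 55.0
eef_pos: [608.2, -34.5, 190.6]
tcp_rot: [[-0.003, 1.0, 0.001], [1.0, 0.003, 0.001], [0.001, 0.001, -1.0]]
ft_force: [-0.2, -0.3, -4.8]
grip_width: 49.3
gripper_force: 30.0
t: 55.8
eef_pos: [628.4, -7.3, 119.3]
tcp_rot: [[0.001, 1.0, -0.001], [1.0, -0.001, -0.001], [-0.001, -0.001, -1.0]]
ft_force: [-0.4, 0.2, -4.5]
grip_width: 49.4
gripper_force: 30.0
t: 56.6
eef_pos: [629.8, -4.9, 50.0]
tcp_rot: [[-0.002, 1.0, 0.002], [1.0, 0.002, 0.0], [0.0, 0.002, -1.0]]
ft_force: [0.0, 0.4, -4.1]
grip_width: 49.3
gripper_force: 30.0
t: 57.4
eef_pos: [629.2, -5.0, 49.4]
tcp_rot: [[-0.002, 1.0, 0.0], [1.0, 0.002, -0.0], [-0.0, 0.0, -1.0]]
ft_force: [0.1, 0.7, -0.5]
grip_width: 71.4
gripper_force: 0.0
t: 58.2
eef_pos: [477.1, -5.0, 190.5]
tcp_rot: [[-0.002, 1.0, -0.0], [1.0, 0.002, -0.001], [-0.001, -0.0, -1.0]]
ft_force: [-0.8, -1.5, 0.5]
grip_width: 26.1
gripper_force: 0.0
[474.91  -5.31 190.35] 17.83397379097997 58.3
```

View pics/t3.png

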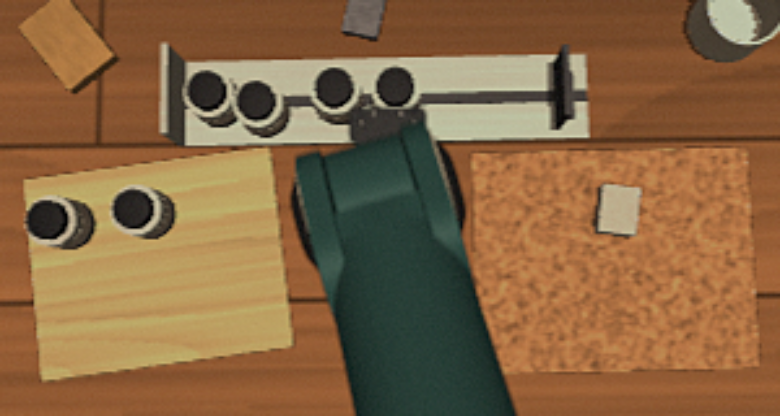

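View pics/s3.png

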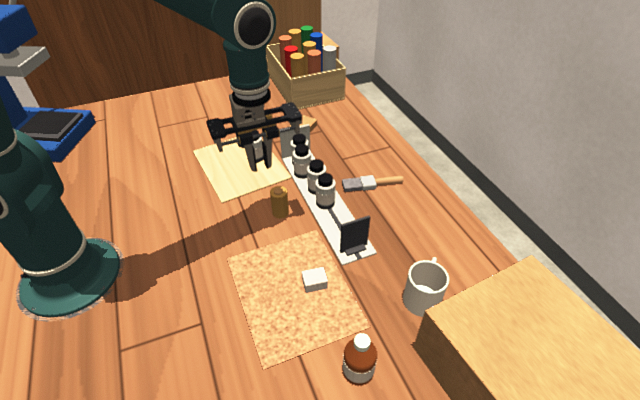

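Tin B, the second in the rack, has been knocked: it now shows at crop (260,102), nearer the front edge and close to the full tin. The other tins stand as placed. I'll measure it.

Run:
```python
from h import *
np.set_printoptions(suppress=True,precision=1)
T=cam('top');S=cam('side')
for x in caps(T):
    if x[0][1]<240 and 170<x[0][0]<400:
        P=onz(T,[x[0]],87)[0];q=proj(S,[P])[0];y=min(caps(S),key=lambda y:np.linalg.norm(y[0]-q)); print(x[0],x[1],P,q,y[0],y[1],tri([T,S],[x[0],y[0]]))
cv2.imwrite('pics/s4.png',cv2.resize(S['color'][110:270,180:400],None,fx=3.5,fy=3.5,interpolation=cv2.INTER_CUBIC))
```

```text
[232.4 187.7] 153 [618.5 210.4  87. ] [292.1 134.3] [300.1 144.5] 242 [634.9 218.6  38.9]
[379.6 184.8] 129 [ 621.9 -167.7   87. ] [349.4 224.2] [354.  233.9] 671 [ 630.1 -172.3   54.2]
[293.  183.4] 161 [627.8  54.7  87. ] [315.3 165.5] [316.1 165.5] 138 [628.8  54.6  86.6]
[316.5 183.1] 165 [628.   -5.6  87. ] [324.3 179.6] [325.  179.6] 149 [628.9  -5.8  86.7]
[244.3 184.7] 165 [625.9 180.   87. ] [298.3 139.5] [300.1 144.5] 242 [630.8 183.7  65.6]
[263.1 188.5] 162 [615.4 131.6  87. ] [300.7 150.1] [300.1 144.5] 242 [612.6 128.4 108.5]
[338.8 223.3] 103 [523.8 -61.3  87. ] [292.6 205.2] [325.  179.6] 149 [557.1 -72.5 158.6]
[216. 230.] 178 [510.2 250.1  87. ] [251.7 135.4] [266.  152.8] 88 [532.7 267.2   3. ]
[280.8 239.7] 98 [483.7  85.8  87. ] [258.8 172.2] [266.  152.8] 88 [493.1  77.  150.4]
[182.8 234.2] 184 [500.5 333.7  87. ] [241.1 121.1] [253.9  99.7] 302 [517.5 303.6 168.6]
```

View pics/s4.png

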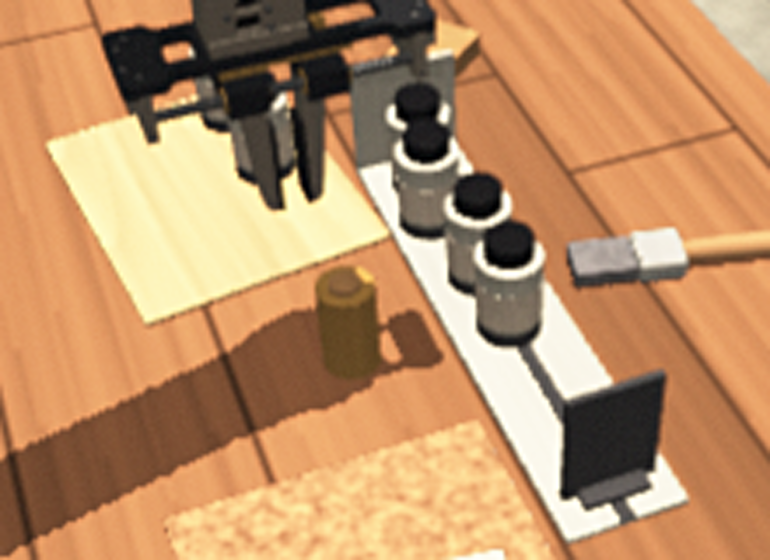

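Tin B stands upright on the base at about (616,131.5), 12 mm off the row and touching the full tin, which moved about 3 mm. I'll regrip it and put it back in line at (628,118).

```bash
python3 -m handwheel '[[15,15,0,0,0,0,0.78],[45,45,0,0,0,0,0.78],[75,75,0,0,0,0,0.78],[105,105,0,0,0,0,0.78],[130,130,0,0,0,0,0.78],[136.8,136.5,0,0,0,0,0.78],[136.8,136.5,0,0,0,0,0.78],[136.8,136.5,0,0,0,0,0.78]]'
python3 -m handwheel '[[0,0,-20,0,0,0,0.78],[0,0,-50,0,0,0,0.78],[0,0,-80,0,0,0,0.78],[0,0,-110,0,0,0,0.78],[0,0,-130,0,0,0,0.78],[0,0,-141,0,0,0,0.78],[0,0,-141.5,0,0,0,0.78],[0,0,-141.5,0,0,0,0.78]]'
python3 -m handwheel '[[0,0,0,0,0,0,0.6],[0,0,0,0,0,0,0.6],[0,0,0,0,0,0,0.5],[0,0,0,0,0,0,0.4],[0,0,0,0,0,0,0.4],[0,0,0,0,0,0,0.4],[0,0,0,0,0,0,0.4],[0,0,0,0,0,0,0.4]]' 25
python3 -m handwheel '[[0,0,3,0,0,0,0.4],[0,0,8,0,0,0,0.4],[0,0,12,0,0,0,0.4],[3,-4,12,0,0,0,0.4],[7,-8,12,0,0,0,0.4],[10,-12,12,0,0,0,0.4],[12,-13.5,12,0,0,0,0.4],[12,-13.5,12,0,0,0,0.4]]'
python3 -m handwheel '[[0,0,0,0,0,0,0.4],[0,0,0,0,0,0,0.4],[0,0,-4,0,0,0,0.4],[0,0,-8,0,0,0,0.4],[0,0,-10,0,0,0,0.4],[0,0,-11.2,0,0,0,0.4],[0,0,-11.2,0,0,0,0.4],[0,0,-11.2,0,0,0,0.4]]'
python3 -m handwheel '[[0,0,0,0,0,0,0.4],[0,0,0,0,0,0,0.78],[0,0,0,0,0,0,0.78],[0,0,0,0,0,0,0.78],[0,0,0,0,0,0,0.78],[0,0,0,0,0,0,0.78],[0,0,0,0,0,0,0.78],[0,0,0,0,0,0,0.78]]'
python3 -m handwheel '[[0,0,20,0,0,0,0.78],[0,0,60,0,0,0,0.78],[0,0,100,0,0,0,0.5],[0,0,140.7,0,0,0,0.3],[-35,-20,140.7,0,0,0,0],[-75,-45,140.7,0,0,0,0],[-115,-70,140.7,0,0,0,0],[-150,-95,140.7,0,0,0,0]]'
python3 - <<'E'
from h import *
np.set_printoptions(suppress=True,precision=1)
T=cam('top');S=cam('side')
for x in caps(T):
    if x[0][1]<250 and 170<x[0][0]<400:
        P=onz(T,[x[0]],87)[0];print(x[0],x[1],P)
s=read_state();print(s['eef_pos'],s['grip_width'],s['t'])
for p in((379.6,184.8),(384,184)): print(onz(T,[p],102),onz(T,[p],60))
cv2.imwrite('pics/b.png',np.hstack([cv2.resize(T['color'][150:230,210:410],None,fx=2,fy=2),cv2.resize(S['color'][110:270,200:400],None,fx=2,fy=2)[:160]*1]) if 0 else cv2.resize(T['color'][150:230,210:410],None,fx=4,fy=4,interpolation=cv2.INTER_CUBIC))
E
```

```text
t: 59.2
eef_pos: [615.7, 130.5, 189.9]
tcp_rot: [[-0.001, 1.0, -0.001], [1.0, 0.001, -0.001], [-0.001, -0.001, -1.0]]
ft_force: [-0.1, -1.2, 0.2]
grip_width: 70.9
gripper_force: 0.0
t: 60.0
eef_pos: [616.5, 131.0, 50.0]
tcp_rot: [[-0.001, 1.0, 0.001], [1.0, 0.001, 0.0], [0.0, 0.001, -1.0]]
ft_force: [-0.4, 1.2, 0.7]
grip_width: 71.8
gripper_force: 0.0
t: 60.8
eef_pos: [616.7, 131.6, 49.9]
tcp_rot: [[-0.002, 1.0, 0.001], [1.0, 0.002, 0.0], [0.0, 0.001, -1.0]]
ft_force: [0.5, -0.6, 7.0]
grip_width: 49.7
gripper_force: 25.0
t: 61.6
eef_pos: [628.4, 117.2, 60.9]
tcp_rot: [[-0.001, 1.0, -0.0], [1.0, 0.001, -0.0], [-0.0, -0.0, -1.0]]
ft_force: [-0.5, -0.6, -5.8]
grip_width: 50.1
gripper_force: 25.0
t: 62.4
eef_pos: [628.0, 118.1, 50.0]
tcp_rot: [[-0.002, 1.0, 0.0], [1.0, 0.002, 0.0], [0.0, 0.0, -1.0]]
ft_force: [-0.8, -0.9, -2.1]
grip_width: 49.9
gripper_force: 25.0
t: 63.2
eef_pos: [628.0, 118.0, 49.9]
tcp_rot: [[-0.002, 1.0, 0.0], [1.0, 0.002, 0.0], [0.0, 0.0, -1.0]]
ft_force: [-0.1, 0.6, 0.0]
grip_width: 71.9
gripper_force: 0.0
t: 64.0
eef_pos: [475.9, 22.2, 190.4]
tcp_rot: [[-0.002, 1.0, -0.0], [1.0, 0.002, -0.001], [-0.001, -0.0, -1.0]]
ft_force: [0.9, -0.6, 0.5]
grip_width: 25.6
gripper_force: 0.0
[232.3 187.6] 147 [618.8 210.6  87. ]
[379.6 184.5] 131 [ 622.6 -167.7   87. ]
[268.4 184.1] 164 [626.7 118.1  87. ]
[293.  183.5] 162 [627.7  54.8  87. ]
[316.5 183.1] 165 [628.   -5.6  87. ]
[244.3 184.7] 166 [625.8 180.1  87. ]
[215.9 230. ] 179 [510.2 250.2  87. ]
[182.8 234.2] 184 [500.5 333.7  87. ]
[473.6  19.2 190. ] 17.700386404195054 64.1
[[ 619.2 -166.   102. ]] [[ 626.4 -170.9   60. ]]
[[ 621.1 -177.3  102. ]] [[ 628.4 -182.6   60. ]]
```

View pics/b.png

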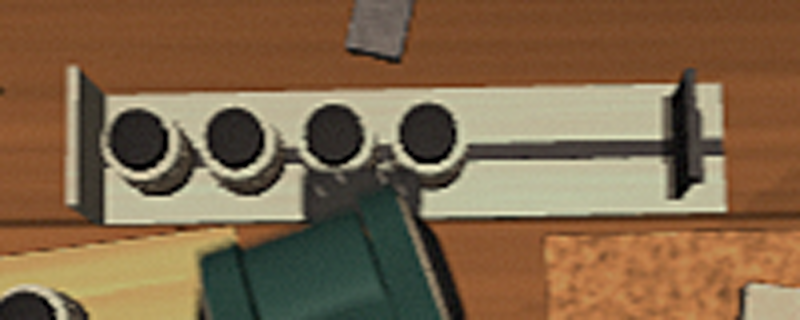

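The row is in line again and the bookend's front face is at y≈-169. Next, closed fingers go behind the bookend at (631,-212).

```bash
cat > r2.py <<'E'
from rig import *; import numpy as np
s=read_state(); print('t',s['t'].round(2),'p',np.round(s['eef_pos'],1),'F',np.round(s['ft_force'],2),'tau',np.round(s['joint_torque'][[0,2]],2),s['grip_width'].round(1))
E
python3 -m handwheel '[[15,-24,0,0,0,0,0],[40,-62,0,0,0,0,0],[65,-100,0,0,0,0,0],[90,-138,0,0,0,0,0],[115,-177,0,0,0,0,0],[140,-215,0,0,0,0,0],[153,-235,0,0,0,0,0],[153,-235,0,0,0,0,0]]' 10
python3 r2.py
python3 -m handwheel '[[0,0,0,0,0,0,0],[0,0,-25,0,0,0,0],[0,0,-55,0,0,0,0],[0,0,-85,0,0,0,0],[0,0,-110,0,0,0,0],[0,0,-124,0,0,0,0],[0,0,-128.6,0,0,0,0],[0,0,-128.6,0,0,0,0]]'>/dev/null
python3 -m handwheel '[[0,0,0,0,0,0,0],[0,0,0,0,0,0,0],[0,0,0,0,0,0,0],[0,0,0,0,0,0,0],[0,0,0,0,0,0,0],[0,0,0,0,0,0,0],[0,0,0,0,0,0,0],[0,0,0,0,0,0,0]]'>/dev/null
python3 r2.py
python3 -m handwheel '[[0,2,0,0,0,0,0],[0,4,0,0,0,0,0],[0,6,0,0,0,0,0],[0,8,0,0,0,0,0],[0,10,0,0,0,0,0],[0,12,0,0,0,0,0],[0,14,0,0,0,0,0],[0,16,0,0,0,0,0]]'>/dev/null
python3 r2.py
python3 -m handwheel '[[0,2,0,0,0,0,0],[0,4,0,0,0,0,0],[0,6,0,0,0,0,0],[0,8,0,0,0,0,0],[0,10,0,0,0,0,0],[0,12,0,0,0,0,0],[0,14,0,0,0,0,0],[0,16,0,0,0,0,0]]'>/dev/null
python3 r2.py
python3 -m handwheel '[[0,2,0,0,0,0,0],[0,4,0,0,0,0,0],[0,6,0,0,0,0,0],[0,8,0,0,0,0,0],[0,10,0,0,0,0,0],[0,12,0,0,0,0,0],[0,14,0,0,0,0,0],[0,16,0,0,0,0,0]]'>/dev/null
python3 r2.py
```

```text
t: 64.9
eef_pos: [632.4, -216.0, 189.5]
tcp_rot: [[0.004, 1.0, 0.001], [1.0, -0.004, -0.001], [-0.001, 0.001, -1.0]]
ft_force: [-0.2, -0.6, 0.7]
grip_width: 0.5
gripper_force: 0.0Traceback (most recent call last):
  File "r2.py", line 2, in <module>
    s=read_state(); print('t',s['t'].round(2),'p',np.round(s['eef_pos'],1),'F',np.round(s['ft_force'],2),'tau',np.round(s['joint_torque'][[0,2]],2),s['grip_width'].round(1))
                              ^^^^^^^^^^^^
AttributeError: 'float' object has no attribute 'round'
Traceback (most recent call last):
  File "r2.py", line 2, in <module>
    s=read_state(); print('t',s['t'].round(2),'p',np.round(s['eef_pos'],1),'F',np.round(s['ft_force'],2),'tau',np.round(s['joint_torque'][[0,2]],2),s['grip_width'].round(1))
                              ^^^^^^^^^^^^
AttributeError: 'float' object has no attribute 'round'
Traceback (most recent call last):
  File "r2.py", line 2, in <module>
    s=read_state(); print('t',s['t'].round(2),'p',np.round(s['eef_pos'],1),'F',np.round(s['ft_force'],2),'tau',np.round(s['joint_torque'][[0,2]],2),s['grip_width'].round(1))
                              ^^^^^^^^^^^^
AttributeError: 'float' object has no attribute 'round'
Traceback (most recent call last):
  File "r2.py", line 2, in <module>
    s=read_state(); print('t',s['t'].round(2),'p',np.round(s['eef_pos'],1),'F',np.round(s['ft_force'],2),'tau',np.round(s['joint_torque'][[0,2]],2),s['grip_width'].round(1))
                              ^^^^^^^^^^^^
AttributeError: 'float' object has no attribute 'round'
Traceback (most recent call last):
  File "r2.py", line 2, in <module>
    s=read_state(); print('t',s['t'].round(2),'p',np.round(s['eef_pos'],1),'F',np.round(s['ft_force'],2),'tau',np.round(s['joint_torque'][[0,2]],2),s['grip_width'].round(1))
                              ^^^^^^^^^^^^
AttributeError: 'float' object has no attribute 'round'
```

```bash
sed -i "s/s\['t'\].round(2)/round(float(s['t']),2)/; s/s\['grip_width'\].round(1)/float(s['grip_width'])/" r2.py; python3 r2.py
python3 - <<'E'
from h import *
T=cam('top');S=cam('side')
cv2.imwrite('pics/p.png',np.vstack([cv2.resize(T['color'][150:230,210:410],None,fx=3,fy=3),cv2.resize(S['color'][140:270,220:420],None,fx=3,fy=3)])[:600])
E
```

```text
t 68.9 p [ 631.  -163.9   62. ] F [-0.19 -1.81  0.28] tau [-0.5  -8.71] 0.5456177872898574
```

View pics/p.png

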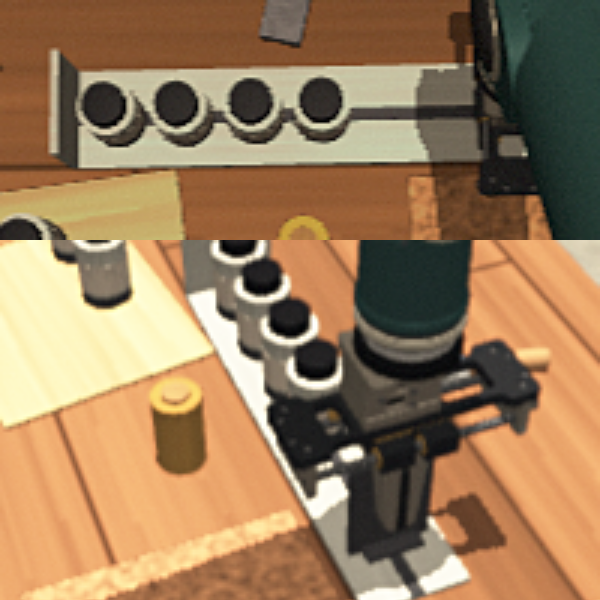

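The picture shows the fingers behind the plate and the bookend sliding with about 1 N. I'll advance to y≈-68, then creep.

```bash
python3 -m handwheel '[[0,4,0,0,0,0,0],[0,8,0,0,0,0,0],[0,12,0,0,0,0,0],[0,16,0,0,0,0,0],[0,20,0,0,0,0,0],[0,24,0,0,0,0,0],[0,28,0,0,0,0,0],[0,32,0,0,0,0,0]]'>/dev/null
python3 r2.py
python3 -m handwheel '[[0,4,0,0,0,0,0],[0,8,0,0,0,0,0],[0,12,0,0,0,0,0],[0,16,0,0,0,0,0],[0,20,0,0,0,0,0],[0,24,0,0,0,0,0],[0,28,0,0,0,0,0],[0,32,0,0,0,0,0]]'>/dev/null
python3 r2.py
python3 -m handwheel '[[0,4,0,0,0,0,0],[0,8,0,0,0,0,0],[0,12,0,0,0,0,0],[0,16,0,0,0,0,0],[0,20,0,0,0,0,0],[0,24,0,0,0,0,0],[0,28,0,0,0,0,0],[0,32,0,0,0,0,0]]'>/dev/null
python3 r2.py
python3 -m handwheel '[[0,0.5,0,0,0,0,0],[0,1,0,0,0,0,0],[0,1.5,0,0,0,0,0],[0,2,0,0,0,0,0],[0,2.5,0,0,0,0,0],[0,3,0,0,0,0,0],[0,3.5,0,0,0,0,0],[0,4,0,0,0,0,0]]'>/dev/null
python3 r2.py
python3 -m handwheel '[[0,0.5,0,0,0,0,0],[0,1,0,0,0,0,0],[0,1.5,0,0,0,0,0],[0,2,0,0,0,0,0],[0,2.5,0,0,0,0,0],[0,3,0,0,0,0,0],[0,3.5,0,0,0,0,0],[0,4,0,0,0,0,0]]'>/dev/null
python3 r2.py
```

```text
t 69.8 p [ 630.9 -131.7   62. ] F [-0.66 -1.92 -0.75] tau [-0.39 -8.66] 0.8962083954586795
t 70.6 p [631.  -99.7  62. ] F [-1.73 -1.83  0.1 ] tau [-0.35 -8.59] 0.443272942269691
t 71.4 p [631.  -67.7  62. ] F [-1.15 -2.27 -0.28] tau [-0.32 -8.52] 0.5132709695838658
t 72.2 p [631.1 -64.   62.1] F [ 0.37 -0.77 -0.08] tau [-0.42 -8.3 ] 0.2603025010369665
t 73.0 p [631. -60.  62.] F [ 0.67 -1.66  0.82] tau [-0.44 -8.29] 0.6024899900141713
```

```bash
python3 -m handwheel '[[0,0.5,0,0,0,0,0],[0,1,0,0,0,0,0],[0,1.5,0,0,0,0,0],[0,2,0,0,0,0,0],[0,2.5,0,0,0,0,0],[0,3,0,0,0,0,0],[0,3.5,0,0,0,0,0],[0,4,0,0,0,0,0]]'>/dev/null
python3 r2.py
python3 -m handwheel '[[0,0.25,0,0,0,0,0],[0,0.5,0,0,0,0,0],[0,0.75,0,0,0,0,0],[0,1,0,0,0,0,0],[0,1.25,0,0,0,0,0],[0,1.5,0,0,0,0,0],[0,1.75,0,0,0,0,0],[0,2,0,0,0,0,0]]'>/dev/null
python3 r2.py
python3 -m handwheel '[[0,0.25,0,0,0,0,0],[0,0.5,0,0,0,0,0],[0,0.75,0,0,0,0,0],[0,1,0,0,0,0,0],[0,1.25,0,0,0,0,0],[0,1.5,0,0,0,0,0],[0,1.75,0,0,0,0,0],[0,2,0,0,0,0,0]]'>/dev/null
python3 r2.py
python3 -m handwheel '[[0,0.2,0,0,0,0,0],[0,0.4,0,0,0,0,0],[0,0.6,0,0,0,0,0],[0,0.8,0,0,0,0,0],[0,1,0,0,0,0,0],[0,1.2,0,0,0,0,0],[0,1.4,0,0,0,0,0],[0,1.6,0,0,0,0,0]]'>/dev/null
python3 r2.py
```

```text
t 73.8 p [631. -56.  62.] F [-0.   -1.48  0.46] tau [-0.46 -8.28] 0.3243776816777351
t 74.6 p [631. -54.  62.] F [-0.3  -0.12  0.39] tau [-0.48 -8.29] 0.3638827379858032
t 75.4 p [631. -52.  62.] F [-0.88 -0.65  0.44] tau [-0.49 -8.31] 0.42878241166298814
t 76.2 p [631.  -50.4  62. ] F [-0.13 -0.67  0.5 ] tau [-0.51 -8.34] 0.5795177522870342
```

```bash
python3 -m handwheel '[[0,0.2,0,0,0,0,0],[0,0.4,0,0,0,0,0],[0,0.6,0,0,0,0,0],[0,0.8,0,0,0,0,0],[0,1,0,0,0,0,0],[0,1.2,0,0,0,0,0],[0,1.4,0,0,0,0,0],[0,1.6,0,0,0,0,0]]'>/dev/null
python3 r2.py
python3 -m handwheel '[[0,0.1,0,0,0,0,0],[0,0.2,0,0,0,0,0],[0,0.3,0,0,0,0,0],[0,0.4,0,0,0,0,0],[0,0.5,0,0,0,0,0],[0,0.6,0,0,0,0,0],[0,0.7,0,0,0,0,0],[0,0.8,0,0,0,0,0]]'>/dev/null
python3 r2.py
python3 -m handwheel '[[0,0.1,0,0,0,0,0],[0,0.2,0,0,0,0,0],[0,0.3,0,0,0,0,0],[0,0.4,0,0,0,0,0],[0,0.5,0,0,0,0,0],[0,0.6,0,0,0,0,0],[0,0.7,0,0,0,0,0],[0,0.8,0,0,0,0,0]]'>/dev/null
python3 r2.py
```

```text
t 77.0 p [631.  -48.8  62. ] F [-0.79  1.1  -0.09] tau [-0.51 -8.37] 0.6898745932154295
t 77.8 p [631.  -48.3  62. ] F [-0.31 -2.1   0.65] tau [-1.09 -8.93] 0.6368534751801588
t 78.6 p [631.  -47.4  62. ] F [-1.83 -4.22  0.75] tau [ -2.37 -10.16] 0.41469271883587755
```

Contact felt: the push rose from about 1 N to about 4 N at y≈-48. I'll back off straight, rise and check.

```bash
python3 -m handwheel '[[0,-2,0,0,0,0,0],[0,-6,0,0,0,0,0],[0,-12,0,0,0,0,0],[0,-20,0,0,0,0,0],[0,-30,0,0,0,0,0],[0,-40,0,0,0,0,0],[0,-40,0,0,0,0,0],[0,-40,0,0,0,0,0]]'>/dev/null
python3 r2.py
python3 -m handwheel '[[0,0,20,0,0,0,0],[0,0,50,0,0,0,0],[0,0,90,0,0,0,0],[0,0,130,0,0,0,0],[-40,-10,140,0,0,0,0],[-80,-30,140,0,0,0,0],[-120,-60,140,0,0,0,0],[-155,-95,140,0,0,0,0]]'>/dev/null
python3 -m handwheel '[[-10,-40,10,0,0,0,0],[-20,-80,20,0,0,0,0],[-30,-120,30,0,0,0,0],[-40,-150,30,0,0,0,0],[-40,-150,30,0,0,0,0],[-40,-150,30,0,0,0,0],[-40,-150,30,0,0,0,0],[-40,-150,30,0,0,0,0]]'>/dev/null
python3 r2.py
python3 - <<'E'
from h import *
np.set_printoptions(suppress=True,precision=1)
T=cam('top');S=cam('side')
for x in caps(T):
    if x[0][1]<250 and 170<x[0][0]<400: print(x[0],x[1],onz(T,[x[0]],87)[0])
cv2.imwrite('pics/e.png',np.hstack([cv2.resize(T['color'][120:300,165:465],None,fx=1.6,fy=1.6),cv2.resize(S['color'][100:280,220:420],None,fx=1.6,fy=1.6)]))
E
```

```text
t 79.4 p [631.  -87.7  62. ] F [-0.77  0.01  0.23] tau [ 0.76 -7.41] 0.38271721608209514
t 81.0 p [ 436.8 -330.5  232. ] F [-0.37  0.3  -0.27] tau [ 0.27 -4.23] 0.42238691884836127
[232.4 187.3] 110 [619.5 210.5  87. ]
[268.4 184.2] 165 [626.6 118.1  87. ]
[293.  183.4] 161 [627.8  54.7  87. ]
[316.2 183.1] 162 [627.9  -4.8  87. ]
[244.3 184.7] 166 [625.8 180.1  87. ]
[216. 230.] 178 [510.2 250.1  87. ]
[182.8 234.2] 184 [500.5 333.7  87. ]
```

View pics/e.png

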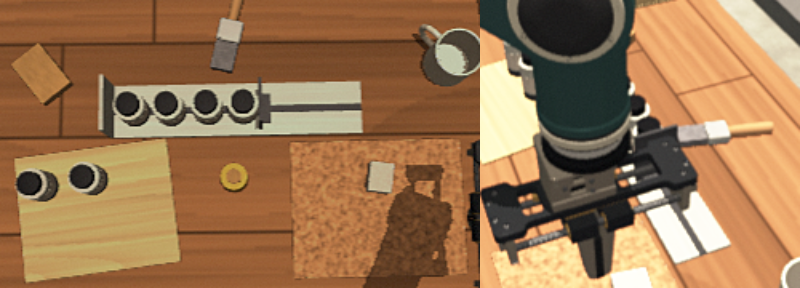

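The top view shows four tins in line in the rack with the bookend against the last one, which moved about 0.8 mm. Two tins stand on the board, the mat holds only the card block, and nothing else has moved.

```bash
python3 -c "
from rig import *
print(job_done())"
```

```text
the job is handed in; nothing more can be done
None
```

I sorted all five tins and handed the job in: three heavy ones (about 487, 690 and 467 g) are in the rack with the full tin, two light ones (about 240 and 332 g) are on the board, and the bookend rests against the nearest tin; the 467 g tin was close to the limit, so I weighed it twice, and the 487 g tin was knocked aside in the rack (nudging the full tin about 3 mm), so I put it back in line.

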